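# Set a pump's roller gap with its eccentric bolt and check it with a gauge

### The arm

A 6-joint arm with a two-finger parallel gripper is mounted at the origin on the work surface. World frame = base frame: x ahead of the robot, y to its left, z up, the work surface at z = 0. Lengths are in m, angles in rad, forces in N, time in s.
With the tool pointing down it reaches from about 0.2 to 0.875 m from the base axis. Payload 3.4 kg.
Tool frame: the origin (TCP) lies between the finger pads; the fingertips stand 14 mm ahead of it and the grasp point (between the pads) lies 5 mm behind it (r.finger_overhang is the distance from the TCP to the fingertips, in m); z points along the fingers, y is the line along which they close (so a half turn about z gives the same grasp; the last joint's range is limited). The gripper opens to 94 mm and grips with 3 to 60 N. Pads are 16 mm wide; open, the fingers measure 119 mm over their backs; the gripper's body (75 mm by 177 mm) begins 78 mm behind the grasp point.
Start: joints at [1.039, 0.276, 1.505, -0, 1.361, -0.121], TCP at [0.23, 0.527, 0.198] pointing down, gripper open.
Joint ranges: [-2.89, 2.89], [-0.75, 2.08], [0.22, 2.7], [-1.18, 4.32], [0.11, 2.71], [-2.7, 2.7]. Speed limits (rad/s): [2.57, 2.57, 3.14, 3.14, 3.14, 3.14].

### API

Orientations are given as a 3x3 rotation matrix whose columns are the frame's x, y, z axes.
In Python, from bench import r gives the robot as it stands.
- The arm moves only by the tool apply_moves, never from a script. Its arguments are lists of equal length, an entry for each row: "travel": the shift along the world's x, y, z as a fraction of full scale, a list of three; "rot": the turn, a rotation vector about the world's x, y, z as a fraction of full scale, a list of three; "gripper": the opening, from -1 (shut) to 1 (fully open), so that 0 is half open. In form: {"travel": [[x, y, z], ...], "rot": [[wx, wy, wz], ...], "gripper": [gripper, ...]}. A call has 1 to 20 rows; each row is the pose to reach, as a shift and turn from the pose commanded when the call began; what a row does not reach only later rows make up. Full scale, the value 1, is 0.2 m for a shift and pi/2 rad for a turn. A row lasts 1/10 s, in which the tool goes at most 50 mm and 8.59 degrees, less where a joint would pass 70% of its speed; a pose out of reach is approached as far as the arm can. A call with a number of a shift or a turn outside -1 to 1 is refused whole. A call with a gripper value outside its range is refused whole. The fingers move at their own pace and stop on an object; the grip force is fixed at half the most. Time passes only in rows, so rows that repeat a pose let the fingers close. It gives the time, the measured TCP pose, the force, the opening and the grip force at its end, in the units of the state.
- r.read_state(): the state, without advancing time (a new reading comes with each control period).
- r.snapshot(name): name is "scene" or "side" or "wrist"; returns a dict with "color" (420x560x3 uint8, red, green, blue), "range_z" (420x560 float32, m along the optical axis (not along the pixel's ray), 0 where there is no reading), "fovy" (degrees; the focal length in pixels is half the picture's height over the tangent of half this angle, whatever the lens; pixels are square), "cx", "cy" (the principal point, pixels), "eye" and "orientation" of the camera in the world; the wrist camera has in their place "hand_eye" (4x4, takes a point from camera to tool coordinates, whose origin is the TCP and whose axes are the flange's). Camera axes: x right, y down, z forward; pixel columns grow to the right and rows downward; lengths in m; the calibration is good to about 2 mm. The wrist camera is an equidistant fisheye: a pixel r from the principal point sees the ray r / f radians off the axis. A picture is of the moment at which its call begins: read the wrist's pose just before it.
- r.finish_job(): hands the job in; it is judged then, once.
The state is a dict: "time": time; "joints": joint angles; "joint_velocities": joint speeds; "joint_efforts": joint torques, N m; "ee_pos": TCP position; "orientation": TCP orientation; "contact_force": force on the tool from outside, world axes, zero at the start; "wrist_torque": the same for the moment, N m; "grip_width": finger opening in m; "grasp_force": force on a finger pad.
Only numpy, scipy, OpenCV 4.12 (cv2) and the standard library are available. Lean on these libraries where they do the work, as an engineer would, in place of code of your own. Each camera call takes 0.05 s, during which the arm holds its last target. There are 200 camera calls.

### The job

The bench pump is being changed over to thicker tubing and its track stands too close to the roller: turn the hex-headed eccentric bolt on the sloping deck until the gap between roller and track takes the 8 mm step of the middle-sized gauge but not its 10 mm step, and let go of the bolt. Then check it: slide the 8 mm step of that gauge straight down into the gap, at least two thirds of its length, without forcing it, and draw it out again. Hang the gauge back in the slot of the rack that it came from, and leave the other gauges and the glassware as they stand.

Things in the scene. Friction and masses are not known exactly. Their poses are not given: they have to be found in the camera images.
- pump: Fixed bench pump, white wedge-shaped housing 190 x 240 mm, 50 mm high in front (robot side), 158 mm at the back. Origin: centre of its underside; x to its back, y to its left. Its flat deck slopes up to the back at 32 degrees, passing 104 mm above the origin. Upslope on the deck, in a line at y = +22 mm: rotor, gap, aluminium track block (34 mm high), bolt.
- roller_face (a point): Point of the fixed white roller (24 mm diameter, axis along z) nearest to the track, on the gap's upper rim, 34 mm above the deck. Axes: x upslope, across the gap to the track; y along the slit, to the pump's left; z square out of the deck (32 degrees off vertical, leaning to the pump's front). The rotor's middle is 42 mm downslope; its hub reaches 48 mm above the deck.
- track_face (a point): Point of the track's flat middle face (24 mm long in y) opposite the roller, on the gap's upper rim, 34 mm above the deck; axes as roller_face. The gap is the distance from roller_face to track_face along x. It is open at the top and free down to 7 mm above the deck.
- bolt (a joint): Bolt angle, rad, about the deck's outward normal: positive is anticlockwise seen from above and opens the gap, range -1.3 to 1.3. It moves the track directly: gap in mm = 9 + 6 sin(angle), give or take 1 mm as the roller's place differs. Starts at -1.15 to -0.55 (gap too small), turns stiffly (0.2 N m), stays where left. A black mark on the head points upslope at 0.
- bolt_head (a point): Centre of the eccentric bolt's steel hex head: 24 mm across flats, 20 mm high, spanning 42 to 62 mm above the deck, on the deck's line about 56 mm upslope of roller_face. x, y turn with the bolt: x along the black mark to a corner of the hexagon, y square to a pair of flats; z out of the deck. All else within 60 mm is at least 3 mm lower than the head's underside.
- guard_top (a point): Middle of the top edge of the clear guard that stands open along the deck's left side (170 mm long upslope, 4 mm thick, 105 mm high, leaning 12 degrees outwards from the deck's normal): an obstacle 92 mm left of gap and bolt at its foot, 114 mm at its top. Axes as roller_face.
- gauge_mid_handle (a point): Handle centre of the middle-sized gauge, the one to use, hanging upright in the rack. Handle: black, 30 (x) x 24 (y) x 50 (z) mm, gripped across the 24. Below it (-z) a steel blade 16 mm wide in x: first 12 mm long and 10 mm thick in y, then 24 mm long and 8 mm thick, of which the last 5 mm taper to 4.6 mm. Handle centre to nose 61 mm; 70 to 120 g.
- gauge_mid_tip (a point): Middle of the nose (lower end of the blade) of that gauge, 61 mm below the handle's centre; same axes.
- gauge_small_handle (a point): Centre of the handle of the small gauge (handle 26 x 24 x 36 mm high, blade steps 5 and 7 mm): leave it.
- gauge_large_handle (a point): Centre of the handle of the large gauge (handle 34 x 24 x 64 mm high, blade steps 10 and 12 mm): leave it.
- rack: Fixed wooden gauge rack 150 (x) x 56 (y) mm, top 52 mm high; origin: centre of its underside. Three slots through its 10 mm top plate at x = -46, 0, +46 mm, each 21 (x) x 15 (y) mm. The gauges hang in them in any order, by the undersides of their handles, their x and y along the rack's.
- bottle_mid (a point): Middle of a brown glass bottle with a yellow cap, 68 mm across, 150 mm high (bystander).
- beaker_mid (a point): Middle of a glass beaker, 66 mm across, 85 mm high (bystander).
- flask_mid (a point): Conical glass flask, 82 mm across, 109 mm high; point 50 mm above its foot (bystander).
- volflask_mid (a point): Volumetric flask, 72 mm across, 193 mm high with stopper; point 80 mm above its foot (bystander).

How it is judged:
By the outcome, as a careful person would: the job done as asked, in the order asked, and still so for the second after the job is handed in, with the robot touching nothing.
It also fails if it takes over 72 s, if anything falls off the work surface, if the arm or the gripper's body presses on something with over 40 N, if the wrist force passes 120 N, or if a joint passes its speed limit or range.

## Working session

There is one attempt and no reset: what is moved stays moved. The work goes in short steps, Python scripts to look and compute and a tool call to move; the robot and the scene stay as the last step left them, time stands still between calls to the robot, and variables do not carry over. Pictures are saved under pics/ and viewed, at most 12 in all, crops included, and the job is handed in when it is done.

Besides the shell and the picture viewer there is one more tool, called as name(argument=value, ...) on one line, values as JSON. apply_moves: Moves the arm, as the interface text tells. Shift numbers are shares of 0.2 m and turn numbers shares of pi/2 rad, none past 1 either way. Its arguments: {"type":"object","properties":{"travel":{"type":"array","items":{"type":"array","items":{"type":"number"}}},"rot":{"type":"array","items":{"type":"array","items":{"type":"number"}}},"gripper":{"type":"array","items":{"type":"number"}}},"required":["travel","rot","gripper"]}

```bash
mkdir -p pics; ls
cat > h.py <<'E'
import numpy as np, cv2, pickle
from bench import r
def grab(n):
    s=r.read_state(); d=r.snapshot(n); d['st']=s
    pickle.dump(d,open(f'{n}.pkl','wb'))
    return d
def load(n): return pickle.load(open(f'{n}.pkl','rb'))
def pose(d):
    if 'eye' in d: return np.array(d['eye']),np.array(d['orientation'])
    T=np.eye(4);T[:3,:3]=d['st']['orientation'];T[:3,3]=d['st']['ee_pos'];T=T@np.array(d['hand_eye'])
    return T[:3,3],T[:3,:3]
def foc(d): return d['color'].shape[0]/2/np.tan(np.radians(d['fovy'])/2)
def ray(d,u,v):
    u=np.asarray(u,float);v=np.asarray(v,float)
    f=foc(d); x=(u-d['cx'])/f; y=(v-d['cy'])/f
    if 'eye' in d: return np.stack([x,y,np.ones_like(x)],-1)
    a=np.hypot(x,y)+1e-12
    return np.stack([x/a*np.sin(a),y/a*np.sin(a),np.cos(a)],-1)
def cloud(d):
    h,w=d['range_z'].shape; u,v=np.meshgrid(np.arange(w),np.arange(h))
    k=ray(d,u,v); k=k/np.maximum(k[...,2:],1e-3)*d['range_z'][...,None]
    e,R=pose(d); P=k@R.T+e; P[d['range_z']<=0]=np.nan
    return P
def plane(d,u,v,p0,n):
    e,R=pose(d); k=ray(d,u,v)@R.T; p0=np.array(p0);n=np.array(n)
    return e+k*(((p0-e)@n)/(k@n))[...,None]
def proj(d,P):
    e,R=pose(d); c=(np.atleast_2d(P)-e)@R; f=foc(d)
    if 'eye' in d: q=c[:,:2]/c[:,2:]
    else:
        n=np.linalg.norm(c[:,:2],axis=1); q=c[:,:2]/n[:,None]*np.arctan2(n,c[:,2])[:,None]
    return q*f+[d['cx'],d['cy']]
def save(d,n,crop=None,k=1):
    im=d['color'][...,::-1]
    if crop: im=im[crop[1]:crop[3],crop[0]:crop[2]]
    cv2.imwrite(f'pics/{n}.png',cv2.resize(im,None,fx=k,fy=k,interpolation=cv2.INTER_CUBIC))
E
python3 - <<'E'
from h import *
a=grab('scene');b=grab('side');grab('wrist')
for d in(a,b):print(d['fovy'],pose(d))
save(a,'scene1');save(b,'side1')
E
```

```text
pics
50.36284670584164 (array([1.32639751, 0.05422924, 0.7499354 ]), array([[-0.10398661,  0.6421352 , -0.75950587],
       [ 0.9945694 ,  0.07043813, -0.07661705],
       [ 0.00429967, -0.76334845, -0.64597265]]))
52.05316702643577 (array([ 0.5162957 , -0.65763716,  0.78888238]), array([[ 0.99222875, -0.09495609,  0.080408  ],
       [-0.12393161, -0.69658616,  0.70668853],
       [-0.01109329, -0.71116177, -0.70294087]]))
```

View pics/scene1.png

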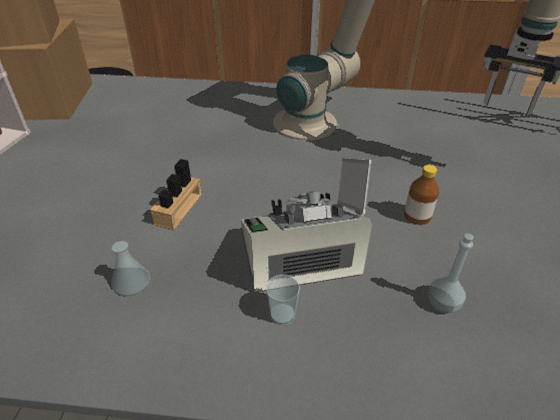

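View pics/side1.png

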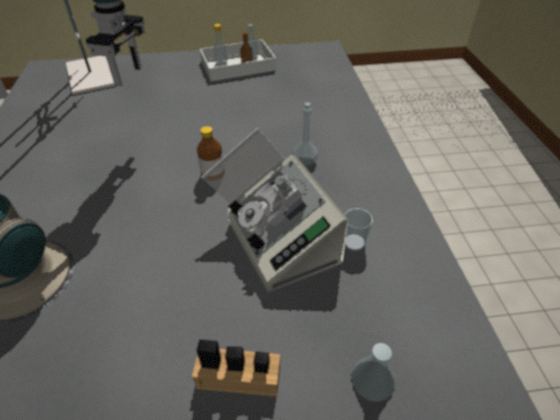

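The scene view shows the pump at about (307,235) with its guard at (354,185), and the rack at (177,203) with black handles at (183,170), (174,184) and (166,198). In the side view the handles are at (208,353), (235,357) and (262,361), and the rotor and bolt at about (255,213) and (285,185). Next I'll get positions from the depth clouds.

Run:
```python
from h import *
a=load('scene');b=load('side')
save(b,'side_pump',(190,120,360,300),4.4)
for n,d,box in(('scene',a,(140,140,215,235)),('side',b,(180,330,295,405))):
    P=cloud(d);c=d['color'].astype(int)
    m=np.zeros(c.shape[:2],bool);m[box[1]:box[3],box[0]:box[2]]=1
    blk=m&(c.max(2)<45)&(P[...,2]>.05)
    nl,lab,st,ce=cv2.connectedComponentsWithStats(blk.astype(np.uint8))
    for i in range(1,nl):
        if st[i,4]>25:
            q=P[lab==i];print(n,'blk',st[i],np.nanmedian(q,0).round(3),'zmax',np.nanpercentile(q[:,2],97).round(3))
    w=m&(c[...,0]-c[...,2]>40)&(abs(P[...,2]-.052)<.005)
    q=P[w][:,:2].astype(np.float32);print(n,'rack top',cv2.minAreaRect(q),len(q))
# deck: plane with 32deg slope in side cloud
P=cloud(b)[120:300,190:360]
n=np.cross(np.roll(P,-2,1)-np.roll(P,2,1),np.roll(P,-2,0)-np.roll(P,2,0));n/=np.linalg.norm(n,axis=2)[...,None];n*=np.sign(n[...,2:])
ok=(abs(n[...,2]-np.cos(np.radians(32)))<.05)&(P[...,2]>.04)&(P[...,2]<.17)
nn=np.median(n[ok],0);print('normal',nn,ok.sum())
for _ in range(4):
    h=(P[ok]@nn); h0=np.median(h); s=P[ok][abs(h-h0)<.006]
    c0=s.mean(0);nn=np.linalg.svd(s-c0)[2][2];nn*=np.sign(nn[2])
print(nn,c0,len(s),'slope',np.degrees(np.arccos(nn[2])),'yaw',np.degrees(np.arctan2(-nn[1],-nn[0])))
np.save('deck.npy',np.array([nn,c0]))
```

```text
scene blk [159 160  32  48 718] [ 0.483 -0.288  0.086] zmax 0.115
scene rack top ((0.4816168248653412, -0.2947133481502533), (0.06073636934161186, 0.15339888632297516), 77.13330841064453) 455
side blk [197 340  23  29 514] [ 0.434 -0.296  0.108] zmax 0.119
side blk [227 348  17  23 338] [ 0.477 -0.307  0.098] zmax 0.105
side blk [255 353  13  20 204] [ 0.521 -0.316  0.087] zmax 0.09
side rack top ((0.47867560386657715, -0.29644885659217834), (0.058133456856012344, 0.15040232241153717), 77.07498931884766) 1382
normal [-0.4634535  -0.11244267  0.84934541] 1765
[-0.5021833  -0.16693539  0.84849544] [ 0.62077661 -0.01094605  0.11454918] 1310 slope 31.951600036081256 yaw 18.38779967916027
```

View pics/side_pump.png

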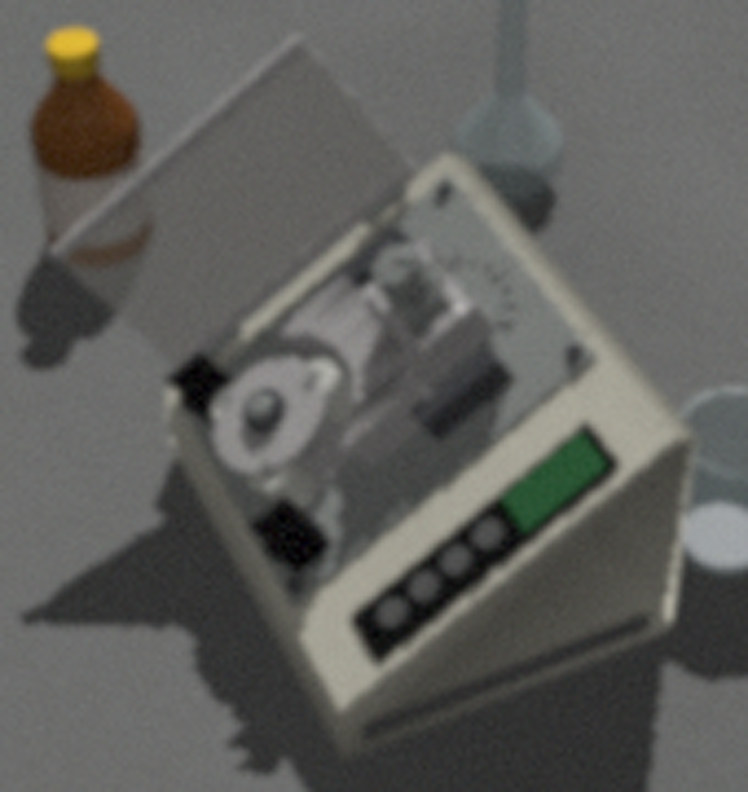

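The crop shows the rotor hub at crop (262,408), the bolt head at (415,275), the guard on the far left and the deck sloping up to the right. The middle gauge sits in the centre slot (heights 116, 102 and 88 mm). Next I'll plan a wrist look along the deck normal.

```bash
cat >> h.py <<'E'
from scipy.spatial.transform import Rotation as Ro
def deck():
    n,c=np.load('deck.npy'); n=n/np.linalg.norm(n)
    y=np.cross(n,[1,0,0]); x=np.cross([0,0,1],n); yl=-x/np.linalg.norm(x)  # horizontal
    if yl[1]<0: yl=-yl
    up=np.cross(yl,n); return n,c,up,yl
def rotn(tgtR,stR): return (Ro.from_matrix(tgtR)*Ro.from_matrix(stR).inv()).as_rotvec()/(np.pi/2)
def move(tp,tR):
    s=r.read_state()
    print('travel',((np.array(tp)-s['ee_pos'])/.2).round(4),'rot',rotn(tR,np.array(s['orientation'])).round(4))
def toolR(phi):
    "tool z=-n, tool y at angle phi from upslope (ccw seen from above)"
    n,c,up,yl=deck(); y=np.cos(phi)*up+np.sin(phi)*yl; return np.stack([np.cross(y,-n),y,-n],1)
E
python3 - <<'E'
from h import *
n,c,up,yl=deck();print(n,up,yl)
b=load('side');s=r.read_state();print(np.array(s['orientation']).round(3));w=load('wrist');print(np.array(w['hand_eye']).round(3),w['fovy'])
u=190+np.array([262,415])/4.4;v=120+np.array([408,275])/4.4
B=plane(b,u[1],v[1],c+.062*n,n);H=plane(b,u[0],v[0],c+.048*n,n);print('bolt top',B,'hub',H,'diff deck axes',(B-H)@up,(B-H)@yl)
base=B-.062*n
for ph in (-np.pi/2,0,np.pi/2):
    print(ph);move(base+.19*n-.02*up,toolR(ph))
E
```

```text
[-0.5021833  -0.16693539  0.84849544] [0.80517398 0.26765532 0.5292027 ] [-0.31544698  0.9489432  -0.        ]
[[-0.917  0.399 -0.001]
 [ 0.399  0.917 -0.001]
 [ 0.    -0.001 -1.   ]]
[[-0.    -0.965 -0.261  0.076]
 [ 1.    -0.001  0.001 -0.002]
 [-0.001 -0.261  0.965 -0.187]
 [ 0.     0.     0.     1.   ]] 65.70646984690485
bolt top [0.60884456 0.02904973 0.18842657] hub [0.52977532 0.01480776 0.12232753] diff deck axes 0.10245622612767985 -0.011427333897186278
-1.5707963267948966
travel [ 1.4954 -2.6222  0.4451] rot [ 0.4546 -0.0215 -1.485 ]
0
travel [ 1.4954 -2.6222  0.4451] rot [ 0.247  -0.2705 -0.5199]
1.5707963267948966
travel [ 1.4954 -2.6222  0.4451] rot [-0.0154 -0.3627  0.4537]
```

apply_moves(travel=[[0.2, -0.2, 0.5], [0.4, -0.5, 0.9], [0.6, -0.8, 0.9], [0.7, -1, 0.9], [0.75, -1, 0.9], [0.75, -1, 0.9]], rot=[[0.04, -0.04, -0.08], [0.08, -0.09, -0.17], [0.12, -0.13, -0.26], [0.16, -0.18, -0.35], [0.2, -0.22, -0.43], [0.247, -0.27, -0.52]], gripper=[1, 1, 1, 1, 1, 1])

```text
time: 0.75
ee_pos: [0.3697, 0.339, 0.3718]
orientation: [[-0.386, 0.802, 0.455], [0.922, 0.347, 0.172], [-0.02, 0.486, -0.874]]
contact_force: [0.5, -0.1, -0.3]
grip_width: 0.094
grasp_force: 0.0
```

apply_moves(travel=[[0.3, -0.3, 0], [0.6, -0.6, 0], [0.75, -0.8, 0], [0.75, -1, 0], [0.75, -1, 0], [0.75, -1, 0]], rot=[[0, 0, 0], [0, 0, 0], [0, 0, 0], [0, 0, 0], [0, 0, 0], [0, 0, 0]], gripper=[1, 1, 1, 1, 1, 1])

```text
time: 1.35
ee_pos: [0.5222, 0.1336, 0.3697]
orientation: [[-0.38, 0.807, 0.453], [0.925, 0.344, 0.164], [-0.023, 0.481, -0.876]]
contact_force: [-0.8, 0.1, -0.2]
grip_width: 0.0937
grasp_force: 0.0
```

apply_moves(travel=[[0, -0.25, -0.1], [0, -0.5, -0.3], [0, -0.62, -0.45], [0, -0.62, -0.45], [0, -0.62, -0.45], [0, -0.62, -0.45]], rot=[[0, 0, 0], [0, 0, 0], [0, 0, 0], [0, 0, 0], [0, 0, 0], [0, 0, 0]], gripper=[1, 1, 1, 1, 1, 1])

```text
time: 1.95
ee_pos: [0.5201, 0.0179, 0.2821]
orientation: [[-0.391, 0.801, 0.453], [0.92, 0.352, 0.172], [-0.022, 0.484, -0.875]]
contact_force: [0.2, -0.5, 0.1]
grip_width: 0.0944
grasp_force: 0.0
```

Run:
```python
from h import *
w=grab('wrist');s=w['st'];print(s['time'],np.array(s['joints']).round(2),np.array(s['ee_pos']).round(3),rotn(toolR(0),np.array(s['orientation'])))
n,c,up,yl=deck();print(proj(w,[[.609,.029,.188],[.53,.015,.122]]))
save(w,'w1')
```

```text
1.95 [-0.35 -0.11  1.85  0.38  1.03 -0.89] [0.52  0.018 0.282] [ 0.02474604 -0.02622322 -0.05131148]
[[307.82916587 221.55559861]
 [212.06648867 198.52432939]]
```

View pics/w1.png

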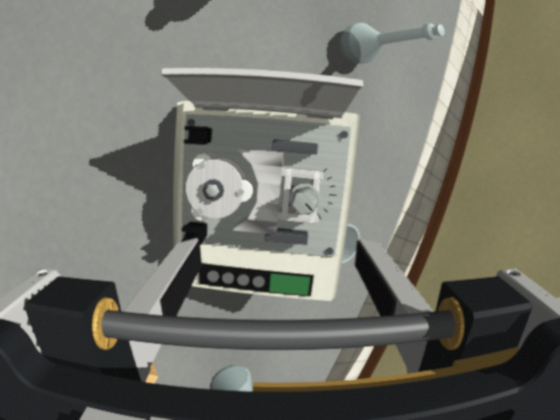

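The wrist view looks square at the deck. The hub is at (212,190), the bolt head at (305,200) with a scale arc to its right, and the gap between roller (243,188) and track (~250). I'll find the head, hub and rotor by height above the deck.

Run:
```python
from h import *
w=load('wrist');n,c,up,yl=deck();P=cloud(w)
h=(P-c)@n
reg=np.zeros(h.shape,bool);reg[100:310,170:365]=1
# refit deck from wrist
ok=reg&(abs(h)<.008)
for _ in range(3):
    q=P[ok];c0=q.mean(0);nn=np.linalg.svd(q-c0)[2][2];nn*=np.sign(nn[2]);h=(P-c0)@nn;ok=reg&(abs(h)<.004)
print(nn,c0,ok.sum(),'tilt',np.degrees(np.arccos(nn[2])),'yaw',np.degrees(np.arctan2(-nn[1],-nn[0])),(c0-c)@n)
for lo,hi,box in((.055,.07,(270,150,340,240)),(.043,.054,(180,150,245,230)),(.028,.040,(180,150,330,240))):
    m=(h>lo)&(h<hi);k=np.zeros_like(m);k[box[1]:box[3],box[0]:box[2]]=1;m&=k
    q=P[m];print(lo,m.sum(),np.median(q,0).round(4),'h',np.median(h[m]).round(4),'px',np.argwhere(m).mean(0)[::-1], 'ext',np.ptp((q-c)@up),np.ptp((q-c)@yl))
# guard: edge line, pump side edge (yaw check)
m=(h>.085)&(h<.125)&(np.arange(420)[:,None]<120);q=P[m];q=q[np.isfinite(q).all(1)];d=q-q.mean(0);print('guard',m.sum(),q.mean(0),np.linalg.svd(d,full_matrices=False)[2][0])
x0,y0,x1,y1=230,140,345,260
im=w['color'][y0:y1,x0:x1,::-1];cv2.imwrite('pics/w1c.png',cv2.resize(im,None,fx=6,fy=5*1.2,interpolation=cv2.INTER_CUBIC)[:600])
```

```text
[-0.5019556  -0.16763978  0.8484913 ] [0.60664209 0.02690684 0.11407515] 19149 tilt 31.952048117837176 yaw 18.467944641995317 0.00037692612338867767
0.055 500 [0.5992 0.0464 0.1838] h 0.0596 px [304.18  201.776] ext 0.025720314931210974 0.026103946049427826
0.043 114 [0.5274 0.0227 0.1192] h 0.0449 px [211.57894737 190.5877193 ] ext 0.013434847474091058 0.013128662730683027
0.028 6304 [0.5648 0.0343 0.1304] h 0.0323 px [247.24524112 191.32392132] ext 0.1548184080514003 0.10887732150801979
guard 3600 [0.4682922  0.13231276 0.17327089] [0.83614374 0.03648981 0.5472953 ]
```

Run:
```python
from h import *
n,c,up,yl=deck();B=np.array([.5992,.0464,.1838]);base=B-.0596*n
move(base+.1*n,toolR(0))
```

```text
travel [ 0.2936  0.1075 -0.3222] rot [ 0.0251 -0.0257 -0.0519]
```

apply_moves(travel=[[0.2, 0.06, -0.1], [0.294, 0.1075, -0.2], [0.294, 0.1075, -0.32], [0.294, 0.1075, -0.322], [0.294, 0.1075, -0.322], [0.294, 0.1075, -0.322]], rot=[[0.025, -0.0257, -0.052], [0.025, -0.0257, -0.052], [0.025, -0.0257, -0.052], [0.025, -0.0257, -0.052], [0.025, -0.0257, -0.052], [0.025, -0.0257, -0.052]], gripper=[1, 1, 1, 1, 1, 1])

```text
time: 2.6
ee_pos: [0.5793, 0.0387, 0.2186]
orientation: [[-0.314, 0.805, 0.503], [0.949, 0.267, 0.166], [-0.001, 0.53, -0.848]]
contact_force: [-0.4, -0.5, 0.1]
grip_width: 0.0941
grasp_force: 0.0
```

Run:
```python
from h import *
w=grab('wrist');s=w['st'];n,c,up,yl=deck();print(s['time'],np.array(s['joints']).round(2),rotn(toolR(0),np.array(s['orientation'])))
B=np.array([.5992,.0464,.1838])
u,v=proj(w,B)[0].round().astype(int);print(u,v)
P=cloud(w);h=(P-c)@n
m=(h>.055)&(h<.07);m&=np.linalg.norm(P-B,axis=2)<.022
q=P[m];print('head',m.sum(),np.median(q,0),np.median(h[m]))
save(w,'w2',(u-95,v-60,u+65,v+60),5)
# rectified deck-plane chart at head-top height: 0.2mm/px
```

```text
2.6 [-0.26  0.01  1.94  0.43  0.76 -0.82] [0.00018517 0.00048419 0.00087198]
278 225
head 897 [0.59901719 0.04675618 0.1836131 ] 0.059973351660906
```

View pics/w2.png

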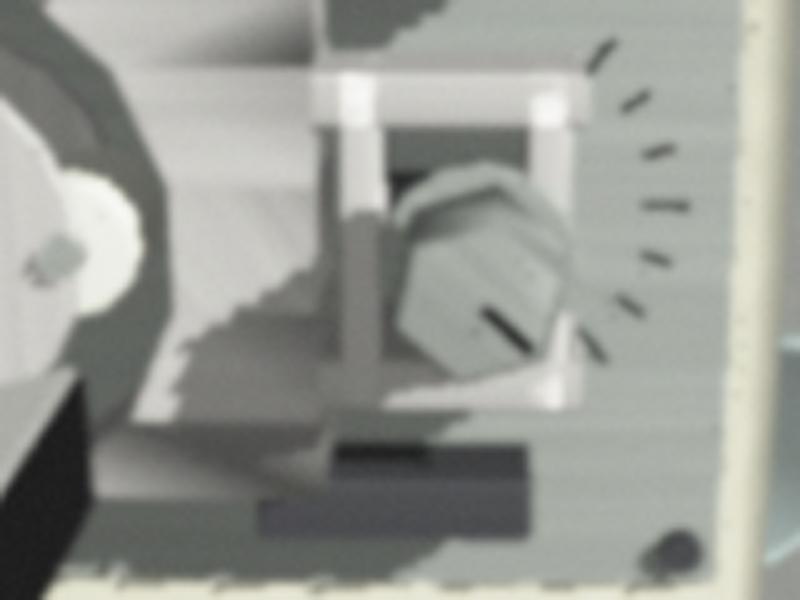

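The crop shows the hex head centred at about crop (482,290), with its mark running (485,310)→(535,352), about -40° from upslope. The roller's right rim is at crop (143,240) and the track rim at about (168,240). I'll compute the angles and the initial gap.

Run:
```python
from h import *
w=load('wrist');n,c,up,yl=deck()
def pt(L,h):
    L=np.array(L,float);p=plane(w,183+L[:,0]/5-.4,165+L[:,1]/5-.4,c+h*n,n)
    return p,np.stack([(p-c)@up,(p-c)@yl],1)
p,q=pt([(400,315),(412,250),(500,222),(568,265),(540,360),(458,378)],.061)
cc=q.mean(0);d=q-cc;print('centre',p.mean(0),cc,np.hypot(*d.T).round(4),(np.degrees(np.arctan2(d[:,1],d[:,0]))%60).round(1))
p,m=pt([(485,310),(535,352)],.061);print('mark',np.degrees(np.arctan2(*(m[1]-m[0])[::-1])),np.degrees(np.arctan2(*(m[1]-cc)[::-1])))
# profile along slit line row
v=213
row=w['color'][v-1:v+2,195:260].mean((0,2)).round().astype(int);print(row)
p,g=pt([(143,240),(168,240)],.034);print(g,'gap',g[1,0]-g[0,0])
```

```text
centre [0.59881979 0.04674959 0.18479716] [0.0349389  0.06167609] [0.012  0.0124 0.0121 0.0139 0.0131 0.0128] [11.8 22.7 15.8 21.9 13.2 15.3]
mark -41.60053859486107 -45.289949465186496
[173 180 190 199 209 224 233 235 236 236 236 236 236 238 236 217 165 113
  95  94 101 130 174 196 201 202 202 202 201 201 200 200 199 198 198 199
 200 200 200 201 198 196 193 192 190 187 186 186 187 186 176 148 118 104
 101 101 110 120 123 124 124 124 120 108  98]
[[-0.02055724  0.06313264]
 [-0.01632546  0.0631307 ]] gap 0.004231779273074998
```

Run:
```python
from h import *
n,c,up,yl=deck();B=np.array([.5989,.0467,.1838])
B=B-((B-c)@n)*n
move(B+.0555*n,toolR(np.radians(-13)))
```

```text
travel [ 0.1102  0.0453 -0.1937] rot [ 0.0729  0.0246 -0.1215]
```

apply_moves(travel=[[0, 0.004, 0], [0, 0.004, 0], [0.05, 0.022, -0.09], [0.11, 0.045, -0.194], [0.11, 0.045, -0.194], [0.11, 0.045, -0.194], [0.11, 0.045, -0.194], [0.11, 0.045, -0.194], [0.11, 0.045, -0.194], [0.11, 0.045, -0.194], [0.11, 0.045, -0.194], [0.11, 0.045, -0.194], [0.11, 0.045, -0.194], [0.11, 0.045, -0.194]], rot=[[0.0365, 0.0123, -0.061], [0.073, 0.0245, -0.1215], [0.073, 0.0245, -0.1215], [0.073, 0.0245, -0.1215], [0.073, 0.0245, -0.1215], [0.073, 0.0245, -0.1215], [0.073, 0.0245, -0.1215], [0.073, 0.0245, -0.1215], [0.073, 0.0245, -0.1215], [0.073, 0.0245, -0.1215], [0.073, 0.0245, -0.1215], [0.073, 0.0245, -0.1215], [0.073, 0.0245, -0.1215], [0.073, 0.0245, -0.1215]], gripper=[1, 1, 1, 1, 1, 0, -0.3, -0.6, -1, -1, -1, -1, -1, -1])

```text
time: 4.05
ee_pos: [0.6001, 0.0473, 0.1773]
orientation: [[-0.126, 0.857, 0.499], [0.985, 0.046, 0.168], [0.121, 0.513, -0.85]]
contact_force: [0.0, 0.4, -0.3]
grip_width: 0.0254
grasp_force: 0.0
```

apply_moves(travel=[[0, 0, 0], [0, 0, 0], [0, 0, 0]], rot=[[0, 0, 0], [0, 0, 0], [0, 0, 0]], gripper=[-1, -1, -1])

```text
time: 4.35
ee_pos: [0.6001, 0.0473, 0.1773]
orientation: [[-0.126, 0.857, 0.499], [0.985, 0.046, 0.168], [0.121, 0.513, -0.85]]
contact_force: [-0.4, -0.2, -0.8]
grip_width: 0.0018
grasp_force: 0.0
```

Run:
```python
from h import *
w=grab('wrist');s=r.read_state();n,c,up,yl=deck()
p=np.array(s['ee_pos']);B=np.array([.5989,.0467,.1838]);print(p,'h',(p-c)@n,'off',(p-B)@up,(p-B)@yl,s['grip_width'],s['grasp_force'],s['contact_force'],s['wrist_torque'],np.array(s['joints']).round(2))
y=np.array(s['orientation'])[:,1];print('phi',np.degrees(np.arctan2(y@yl,y@up)))
```

```text
[0.60010076 0.04728219 0.1773393 ] h 0.05393984763276058 off -0.0022963748501511733 0.00017369036632848529 0.0007962952134207968 0.0 [-1.29491463  0.42190856  0.89003746] [-0.14928654  0.29943159 -0.04284045] [-0.22  0.08  1.97  0.47  0.66 -0.63]
phi -13.086965052615732
```

Run:
```python
from h import *
w=load('wrist');n,c,up,yl=deck()
s=w['st'];R=np.array(s['orientation']);p=np.array(s['ee_pos'])
print('tcp px',proj(w,[p,p+.014*R[:,2],[.5989,.0467,.1838]]).round(1))
P=cloud(w);h=(P-c)@n;print(P[200:260:10,278],)
save(w,'w3',(180,140,380,290),4)
```

```text
tcp px [[278.3 246.3]
 [278.2 238.5]
 [282.  249.5]]
[[0.60845852 0.07474732 0.16065885]
 [0.62497698 0.06500341 0.13392614]
 [0.60493911 0.06231992 0.16764649]
 [0.59750278 0.05813865 0.18044447]
 [0.59602753 0.05263004 0.18340045]
 [0.59728251 0.04609051 0.18188645]]
```

View pics/w3.png

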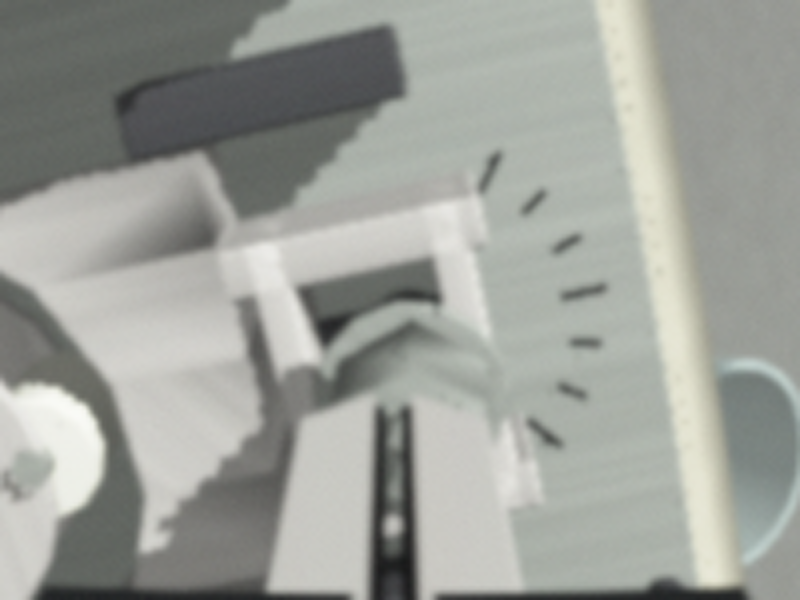

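The fingers are shown closed, with tips at about crop (395,400) and the hex head visible behind and below them, so the tips may be passing over the head. I'll check with depth in tool coordinates.

Run:
```python
from h import *
w=load('wrist');n,c,up,yl=deck();s=w['st'];R=np.array(s['orientation']);p=np.array(s['ee_pos'])
P=cloud(w);T=(P-p)@R*1000;h=(P-c)@n*1000
for u in(258,265,278,290,300):
    print(u)
    for v in range(214,284,6): print('  ',v,T[v,u].round(0),h[v,u].round(0))
print(r.finger_overhang)
```

```text
258
   214 [  5. -16.  54.] 0.0
   220 [  4. -15.  43.] 11.0
   226 [  2. -14.  34.] 20.0
   232 [  0. -14.  27.] 27.0
   238 [  0. -13.  14.] 40.0
   244 [  8. -11. -17.] 71.0
   250 [  8. -11. -25.] 79.0
   256 [  8. -10. -35.] 89.0
   262 [  8. -10. -41.] 95.0
   268 [  8. -10. -48.] 102.0
   274 [  9.  -9. -56.] 110.0
   280 [  8.  -9. -60.] 114.0
265
   214 [  6. -10.  52.] 2.0
   220 [  5. -10.  41.] 13.0
   226 [ 9. -9. 14.] 40.0
   232 [ 7. -8.  7.] 47.0
   238 [ 7. -8. -4.] 58.0
   244 [  8.  -7. -17.] 71.0
   250 [  8.  -7. -26.] 80.0
   256 [  9.  -7. -35.] 89.0
   262 [  9.  -7. -43.] 97.0
   268 [  8.  -6. -48.] 102.0
   274 [  8.  -6. -54.] 108.0
   280 [  8.  -6. -61.] 115.0
278
   214 [ 7. -0. 50.] 4.0
   220 [13. -0. 13.] 41.0
   226 [12. -0.  5.] 49.0
   232 [11. -0. -5.] 59.0
   238 [ 8. -0. -6.] 60.0
   244 [ 4. -0. -6.] 60.0
   250 [-0. -0. -5.] 59.0
   256 [-4. -0. -6.] 60.0
   262 [-8. -0. -6.] 60.0
   268 [-12.  -0.  -6.] 60.0
   274 [-45.  -0.  52.] 2.0
   280 [-49.  -0.  48.] 6.0
290
   214 [14.  8. 23.] 31.0
   220 [13.  8. 14.] 40.0
   226 [11.  7.  8.] 46.0
   232 [11.  7. -4.] 58.0
   238 [ 8.  7. -6.] 60.0
   244 [  8.   7. -17.] 71.0
   250 [  8.   6. -26.] 80.0
   256 [  8.   6. -34.] 88.0
   262 [  8.   6. -42.] 96.0
   268 [  8.   5. -49.] 102.0
   274 [  8.   5. -55.] 108.0
   280 [  8.   5. -61.] 115.0
300
   214 [ 6. 17. 53.] 1.0
   220 [10. 15. 24.] 30.0
   226 [ 9. 14. 14.] 40.0
   232 [ 7. 14.  7.] 47.0
   238 [ 7. 13. -4.] 58.0
   244 [ 4. 13. -6.] 60.0
   250 [  9.  12. -27.] 81.0
   256 [  9.  11. -35.] 89.0
   262 [  8.  11. -42.] 96.0
   268 [  9.  10. -50.] 104.0
   274 [  8.  10. -55.] 109.0
   280 [  8.   9. -61.] 115.0
0.014
```

Run:
```python
from h import *
n,c,up,yl=deck()
for nm in('side','scene'):
    d=grab(nm);s=d['st'];R=np.array(s['orientation']);p=np.array(s['ee_pos']);T=(cloud(d)-p)@R*1000
    m=(abs(T[...,0])<11)&(abs(T[...,1])<16)&(T[...,2]>-75)&(T[...,2]<25)
    q=T[m];print(nm,m.sum(),np.histogram(q[:,2],np.arange(-75,26,5))[0])
    for z in(-60,-40,-20,-10,0):
        k=q[abs(q[:,2]-z)<4]
        if len(k):print(z,k.min(0).round(),k.max(0).round(),len(k))
    u,v=proj(d,p)[0].astype(int);print(u,v);save(d,'f_'+nm,(u-50,v-60,u+50,v+40),6)
a=cv2.imread('pics/f_side.png');b=cv2.imread('pics/f_scene.png');cv2.imwrite('pics/f.png',cv2.resize(np.hstack([a,b]),(800,400)))
```

```text
side 351 [24 25 18 19 21 23 21 15 24 17 16 15  8 26 21  8 12 20  7 11]
-60 [-11. -12. -64.] [  7.  13. -56.] 30
-40 [-11. -11. -43.] [  7.  13. -36.] 27
-20 [-11. -11. -24.] [  6.  13. -16.] 30
-10 [-11.  -5. -14.] [ 6. 13. -6.] 18
0 [-11.  -7.  -4.] [ 4. 15.  3.] 22
279 181
scene 423 [24 22 22 25 21 20 19 24 23 24 20 22 21 19 24 23 20 20 10 20]
-60 [ -8.   8. -64.] [ 10.  16. -56.] 37
-40 [ -8.  11. -44.] [ 10.  16. -36.] 35
-20 [ -9.  10. -24.] [ 10.  16. -16.] 36
-10 [ -9.   4. -14.] [ 9. 12. -6.] 32
0 [-10.  -4.  -4.] [11. 16.  3.] 42
311 192
```

View pics/f.png

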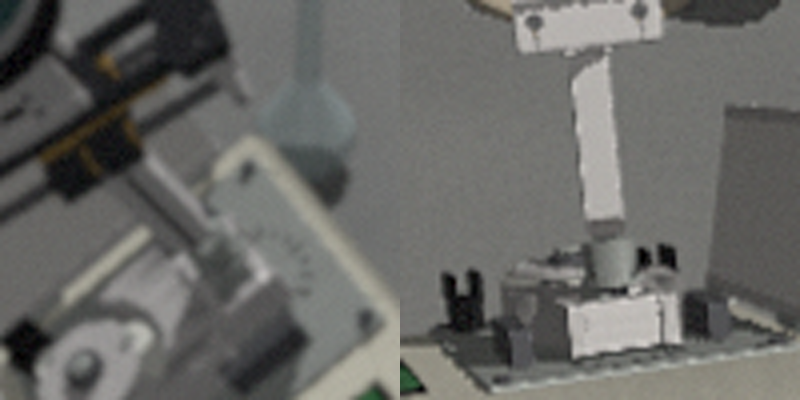

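The fingers end above the head: in the scene half the tip is at (605,235) and the head starts at (610,242). I'll open the gripper and measure where the tips are when it is open.

apply_moves(travel=[[0, 0, 0], [0, 0, 0], [0, 0, 0], [0, 0, 0], [0, 0, 0], [0, 0, 0]], rot=[[0, 0, 0], [0, 0, 0], [0, 0, 0], [0, 0, 0], [0, 0, 0], [0, 0, 0]], gripper=[0.1, 0.1, 0.1, 0.1, 0.1, 0.1])

```text
time: 5.1
ee_pos: [0.6001, 0.0473, 0.1773]
orientation: [[-0.126, 0.857, 0.499], [0.985, 0.046, 0.168], [0.121, 0.513, -0.85]]
contact_force: [0.5, -0.5, -0.0]
grip_width: 0.0452
grasp_force: 0.0
```

Run:
```python
from h import *
for nm in('side','scene','wrist'):
    d=grab(nm);s=d['st'];R=np.array(s['orientation']);p=np.array(s['ee_pos']);T=(cloud(d)-p)@R*1000
    g=s['grip_width']*500
    for sg in(-1,1):
        m=(abs(T[...,0])<12)&(sg*T[...,1]>g-5)&(sg*T[...,1]<g+16)&(T[...,2]>-70)&(T[...,2]<30)
        print(nm,g.round(1),sg,m.sum(),np.histogram(T[m][:,2],np.arange(-70,31,5))[0])
```

```text
Traceback (most recent call last):
AttributeError: 'float' object has no attribute 'round'
```

Run:
```python
from h import *
for nm in('side','scene','wrist'):
    d=grab(nm);s=d['st'];R=np.array(s['orientation']);p=np.array(s['ee_pos']);T=(cloud(d)-p)@R*1000
    g=s['grip_width']*500
    for sg in(-1,1):
        m=(abs(T[...,0])<12)&(sg*T[...,1]>g-5)&(sg*T[...,1]<g+16)&(T[...,2]>-70)&(T[...,2]<30)
        print(nm,round(g,1),sg,m.sum(),np.histogram(T[m][:,2],np.arange(-70,31,5))[0])
```

```text
side 24.5 -1 234 [16 16 15 13 16 12 17 11 13 11 12 12  4  0  0  0  0  2 58  6]
side 24.5 1 150 [15 13 15 12 13 13 13 15 12 11 11  4  2  0  0  0  0  0  1  0]
scene 25.2 -1 9 [2 0 0 0 2 0 0 0 1 1 0 0 2 0 0 0 0 0 0 1]
scene 25.2 1 312 [23 25 24 22 22 26 25 23 24 24 22 20 18  0  0  0  1  7  0  6]
wrist 25.7 -1 2540 [222 215 195 192 151 149 138 124 121 116  95  76  11   0   0   0   0   1
 684  50]
wrist 25.7 1 1813 [238 210 184 191 165 150 144 119 121 108  96  74  13   0   0   0   0   0
   0   0]
```

All three cameras put the real fingertips at about z = -8 mm in the tool frame, not +14, so the reported TCP is about 22 mm too far forward. I'll work from the observed tips. First I'll re-centre on the head.

```bash
cat >> h.py <<'E'
TIP=-.008  # observed fingertip z in reported tool frame
E
python3 - <<'E'
from h import *
w=load('wrist');n,c,up,yl=deck();s=w['st'];R=np.array(s['orientation']);p=np.array(s['ee_pos']);P=cloud(w);h=(P-c)@n;T=(P-p)@R*1000
m=(abs(h-.06)<.003)&(np.hypot(T[...,0],T[...,1])<19)
q=T[m];(cx,cy),(a,b),an=cv2.minAreaRect(q[:,:2].astype(np.float32));print(m.sum(),q.min(0),q.max(0),np.median(q,0),cx,cy,a,b)
# fingers at z -40: y inner faces and x
f=(abs(T[...,2]+30)<15)&(abs(T[...,1])<40)&(abs(T[...,0])<15);k=T[f];l=k[k[:,1]<0];g=k[k[:,1]>0];print('finger y',l[:,1].max(),g[:,1].min(),'x',np.median(k[:,0]))
off=R@np.array([cx,cy,0])/1000
d=off-.020*n;print('shift',d/.2)
E
```

```text
1277 [-14.22417273  -9.46507217  -8.50375552] [13.26808564 14.6147652  -3.12431306] [ 0.59520101  2.28364032 -6.02913671] -0.44182634353637695 2.5464859008789062 24.103885650634766 27.157033920288086
finger y -25.480294622665006 24.95839524903737 x 7.904433990532952
shift [ 0.06141252  0.01510936 -0.07859052]
```

apply_moves(travel=[[0.011, 0.0, 0.006], [0.035, 0.008, -0.035], [0.061, 0.015, -0.0786], [0.061, 0.015, -0.0786], [0.061, 0.015, -0.0786], [0.061, 0.015, -0.0786], [0.061, 0.015, -0.0786], [0.061, 0.015, -0.0786], [0.061, 0.015, -0.0786], [0.061, 0.015, -0.0786]], rot=[[0, 0, 0], [0, 0, 0], [0, 0, 0], [0, 0, 0], [0, 0, 0], [0, 0, 0], [0, 0, 0], [0, 0, 0], [0, 0, 0], [0, 0, 0]], gripper=[0.1, 0.1, 0.1, 0.1, -0.3, -0.6, -1, -1, -1, -1])

```text
time: 6.3
ee_pos: [0.6126, 0.0502, 0.1621]
orientation: [[-0.126, 0.857, 0.5], [0.985, 0.046, 0.168], [0.121, 0.513, -0.85]]
contact_force: [1.2, -0.0, 1.0]
grip_width: 0.0238
grasp_force: 30.0
```

Run:
```python
from h import *
s=r.read_state();n,c,up,yl=deck();R=np.array(s['orientation']);p=np.array(s['ee_pos']);B=np.array([.5989,.0467,.1838])
print(p,'h',(p-c)@n,'off',(p-B)@up,(p-B)@yl,s['grip_width'],s['grasp_force'],s['contact_force'],s['wrist_torque'])
y=R[:,1];print(n,'phi',np.degrees(np.arctan2(y@yl,y@up)))
```

```text
[0.61263761 0.05022111 0.16208833] h 0.03421305370667078 off 0.0005137366660833698 -0.000992153125991701 0.023845665755861035 29.995281141200394 [ 1.20139483 -0.0287983   0.97977662] [0.00453473 0.08895736 0.02082826]
[-0.5021833  -0.16693539  0.84849544] phi -13.082114788403032
```

apply_moves(travel=[[0, 0, 0], [0, 0, 0], [0, 0, 0], [0, 0, 0], [0, 0, 0], [0, 0, 0], [0, 0, 0], [0, 0, 0], [0, 0, 0], [0, 0, 0], [0, 0, 0]], rot=[[-0.032, -0.0107, 0.054], [-0.064, -0.0213, 0.108], [-0.096, -0.032, 0.163], [-0.128, -0.0427, 0.217], [-0.16, -0.0533, 0.271], [-0.192, -0.064, 0.325], [-0.225, -0.0746, 0.379], [-0.257, -0.0853, 0.434], [-0.257, -0.0853, 0.434], [-0.257, -0.0853, 0.434], [-0.257, -0.0853, 0.434]], gripper=[-1, -1, -1, -1, -1, -1, -1, -1, -1, -1, -1])

```text
time: 7.4
ee_pos: [0.6133, 0.0506, 0.1625]
orientation: [[-0.702, 0.507, 0.501], [0.652, 0.74, 0.166], [-0.287, 0.443, -0.849]]
contact_force: [3.3, 4.2, 0.6]
grip_width: 0.0237
grasp_force: 30.0
```

Run:
```python
from h import *
w=grab('wrist');s=w['st'];n,c,up,yl=deck();R=np.array(s['orientation']);p=np.array(s['ee_pos']);B=np.array([.5989,.0467,.1838])
print(s['time'],p,'off',(p-B)@up,(p-B)@yl,s['grip_width'],s['contact_force'],s['wrist_torque'],np.array(s['joints']).round(2))
y=R[:,1];print('phi',np.degrees(np.arctan2(y@yl,y@up)))
```

```text
7.4 [0.61330546 0.05055938 0.1625413 ] off 0.0013817246108077906 -0.000881828298745778 0.023708628463773054 [3.28017568 4.21651017 0.62912512] [ 0.37425352 -0.33073646  0.28261157] [-0.21  0.12  1.97  0.48  0.61 -1.43]
phi 32.82179705239512
```

apply_moves(travel=[[0, 0, 0], [0, 0, 0], [0, 0, 0], [0, 0, 0], [-0.08, -0.025, 0.127], [-0.151, -0.05, 0.2545], [-0.151, -0.05, 0.2545], [-0.151, -0.05, 0.2545], [-0.151, -0.05, 0.2545], [-0.151, -0.05, 0.2545], [-0.151, -0.05, 0.2545], [-0.151, -0.05, 0.2545]], rot=[[0, 0, 0], [0, 0, 0], [0, 0, 0], [0, 0, 0], [0, 0, 0], [0.045, 0.015, -0.077], [0.09, 0.03, -0.155], [0.137, 0.0455, -0.232], [0.183, 0.0608, -0.309], [0.183, 0.0608, -0.309], [0.183, 0.0608, -0.309], [0.183, 0.0608, -0.309]], gripper=[0.1, 0.1, 0.1, 0.1, 0.1, 0.1, 0.1, 0.1, 0.1, 0.1, 0.1, 0.1])

```text
time: 8.65
ee_pos: [0.582, 0.0403, 0.2124]
orientation: [[-0.32, 0.806, 0.499], [0.947, 0.273, 0.167], [-0.001, 0.526, -0.851]]
contact_force: [0.5, 0.6, 0.4]
grip_width: 0.0515
grasp_force: 0.0
```

Run:
```python
from h import *
w=grab('wrist');s=w['st'];n,c,up,yl=deck();R=np.array(s['orientation']);p=np.array(s['ee_pos'])
y=R[:,1];print(s['time'],p,'phi',np.degrees(np.arctan2(y@yl,y@up)))
# straight deck chart at h=.034 rim plane: 0.25mm/px, from up=-35..+15mm about bolt-line
B=np.array([.5989,.0467,.1838]);B=B-((B-c)@n)*n
U=np.arange(-80,20,.25)/1000;Y=np.arange(20,-25,-.25)/1000
uu,yy=np.meshgrid(U,Y);Q=B+uu[...,None]*up+yy[...,None]*yl+.034*n
px=proj(w,Q.reshape(-1,3)).reshape(*uu.shape,2).astype(np.float32)
ch=cv2.remap(w['color'],px[...,0],px[...,1],cv2.INTER_CUBIC);np.save('chart.npy',ch)
cv2.imwrite('pics/chart.png',cv2.resize(ch[...,::-1],None,fx=2,fy=2))
for yv in(4,2,0,-2,-4):
    i=int((20-yv)/.25);g=ch[i-2:i+3].mean((0,2));print(yv,g[60:240:4].round().astype(int))
```

```text
8.65 [0.58203572 0.04025009 0.21236216] phi 0.27688408864051184
4 [240 242 242 242 242 242 244 247 246 239 196 130 101 101 104 106 107 107
 126 177 208 213 212 211 210 210 209 209 208 208 209 210 208 206 203 202
 199 195 195 197 197 188 158 123 109]
2 [233 240 241 241 242 242 243 244 246 241 202 130 100 101 104 106 105 106
 123 171 205 213 214 213 211 210 211 210 209 208 210 211 211 211 208 205
 203 201 198 193 183 154 123 108 108]
0 [216 237 242 242 242 242 242 242 242 233 185 119 101 102 104 104 104 105
 124 173 206 214 213 213 214 212 212 210 211 210 209 210 211 212 211 209
 208 206 197 178 146 118 110 111 112]
-2 [227 239 242 241 241 242 242 242 236 199 140 109 104 107 106 105 105 107
 126 176 209 215 213 213 214 213 213 212 210 210 210 210 209 211 210 208
 205 197 177 142 119 112 112 113 116]
-4 [238 241 241 241 241 241 241 236 209 152 113 106 105 105 107 107 107 107
 123 172 210 217 215 214 213 212 214 213 213 212 211 210 208 202 182 157
 146 140 131 123 118 118 115 115 113]
```

View pics/chart.png

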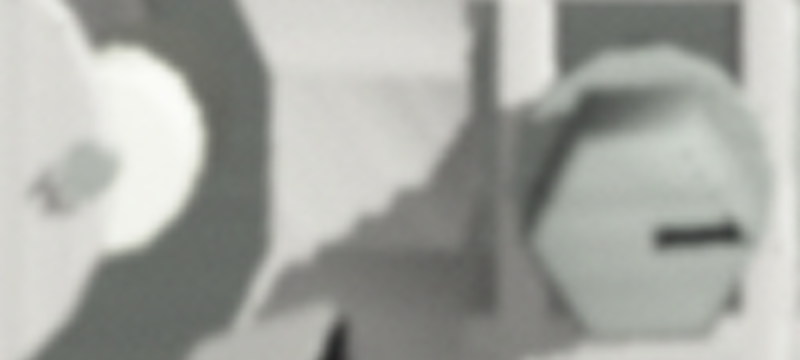

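The chart shows the roller's right rim at chart x≈205 and the track face at x≈270, with the mark near 0. That makes the gap about 8.3 mm, inside the band but close to 8, so I'll add about 6° to reach roughly 8.9 mm.

apply_moves(travel=[[0, 0, 0], [0, 0, 0], [0, 0, 0], [0, 0, 0], [0.075, 0.025, -0.127], [0.151, 0.05, -0.2545], [0.151, 0.05, -0.2545], [0.151, 0.05, -0.2545], [0.151, 0.05, -0.2545], [0.151, 0.05, -0.2545], [0.151, 0.05, -0.2545], [0.151, 0.05, -0.2545], [0.151, 0.05, -0.2545], [0.151, 0.05, -0.2545], [0.151, 0.05, -0.2545], [0.151, 0.05, -0.2545], [0.151, 0.05, -0.2545], [0.151, 0.05, -0.2545]], rot=[[-0.045, -0.015, 0.077], [-0.09, -0.03, 0.155], [-0.137, -0.0455, 0.232], [-0.183, -0.0608, 0.309], [-0.183, -0.0608, 0.309], [-0.183, -0.0608, 0.309], [-0.183, -0.0608, 0.309], [-0.183, -0.0608, 0.309], [-0.183, -0.0608, 0.309], [-0.183, -0.0608, 0.309], [-0.183, -0.0608, 0.309], [-0.183, -0.0608, 0.309], [-0.183, -0.0608, 0.309], [-0.194, -0.0645, 0.328], [-0.205, -0.068, 0.347], [-0.2165, -0.072, 0.366], [-0.2165, -0.072, 0.366], [-0.2165, -0.072, 0.366]], gripper=[0.1, 0.1, 0.1, 0.1, 0.1, 0.1, 0.1, -1, -1, -1, -1, -1, -1, -1, -1, -1, -1, -1])

```text
time: 10.5
ee_pos: [0.613, 0.0505, 0.1633]
orientation: [[-0.752, 0.428, 0.502], [0.57, 0.805, 0.166], [-0.333, 0.41, -0.849]]
contact_force: [-2.1, 2.1, 6.1]
grip_width: 0.0238
grasp_force: 30.0
```

Run:
```python
from h import *
s=r.read_state();n,c,up,yl=deck();R=np.array(s['orientation']);y=R[:,1];print(s['time'],s['grip_width'],s['wrist_torque'],'phi',np.degrees(np.arctan2(y@yl,y@up)))
```

```text
10.5 0.02379935472335651 [0.3800711  0.02739217 0.20025924] phi 38.9689498058287
```

apply_moves(travel=[[0, 0, 0], [0, 0, 0], [0, 0, 0], [0, 0, 0], [-0.08, -0.025, 0.127], [-0.151, -0.05, 0.2545], [-0.151, -0.05, 0.2545], [-0.151, -0.05, 0.2545], [-0.151, -0.05, 0.2545], [-0.151, -0.05, 0.2545], [-0.151, -0.05, 0.2545], [-0.151, -0.05, 0.2545]], rot=[[0, 0, 0], [0, 0, 0], [0, 0, 0], [0, 0, 0], [0, 0, 0], [0.045, 0.015, -0.077], [0.09, 0.03, -0.155], [0.137, 0.0455, -0.232], [0.183, 0.0608, -0.309], [0.2165, 0.072, -0.366], [0.2165, 0.072, -0.366], [0.2165, 0.072, -0.366]], gripper=[0.1, 0.1, 0.1, 0.1, 0.1, 0.1, 0.1, 0.1, 0.1, 0.1, 0.1, 0.1])

```text
time: 11.7
ee_pos: [0.582, 0.0403, 0.2123]
orientation: [[-0.32, 0.805, 0.499], [0.947, 0.273, 0.167], [-0.001, 0.526, -0.851]]
contact_force: [0.4, 0.4, 0.2]
grip_width: 0.0517
grasp_force: 0.0
```

```bash
cat > gap.py <<'E'
from h import *
w=grab('wrist');s=w['st'];n,c,up,yl=deck()
B=np.array([.5989,.0467,.1838]);B=B-((B-c)@n)*n
U=np.arange(-72,-30,.1)/1000;Y=np.arange(9,-9,-.25)/1000
uu,yy=np.meshgrid(U,Y);Q=B+uu[...,None]*up+yy[...,None]*yl+.034*n
px=proj(w,Q.reshape(-1,3)).reshape(*uu.shape,2).astype(np.float32)
g=cv2.remap(w['color'],px[...,0],px[...,1],cv2.INTER_CUBIC).mean(2)
E=[]
for i in range(2,len(Y)-2):
    a=g[i-2:i+3].mean(0);k=np.where(a<175)[0];k=k[U[k]>-.066]
    i0=k[0]; j=i0+30; j=j+np.where(a[j:]>160)[0][0]
    E.append((Y[i]*1000,U[i0]*1000,U[j]*1000))
E=np.array(E);print(E[::6].round(2))
b=E[E[:,1]>E[:,1].max()-.4];print('roller max',b.mean(0),'gap',np.median(E[:,2])-E[:,1].max())
ym=b[:,0].mean()/1000
RF=B+E[:,1].max()/1000*up+ym*yl+.034*n
TF=B+np.median(E[:,2])/1000*up+ym*yl+.034*n
print('roller_face',RF,'track_face',TF);np.save('gap.npy',[RF,TF])
E
python3 gap.py
```

```text
[[  8.5 -56.  -45.5]
 [  7.  -55.1 -45.5]
 [  5.5 -55.  -45.6]
 [  4.  -54.7 -45.7]
 [  2.5 -54.5 -45.6]
 [  1.  -54.5 -45.7]
 [ -0.5 -55.  -45.8]
 [ -2.  -55.6 -45.8]
 [ -3.5 -56.2 -45.7]
 [ -5.  -56.9 -45.7]
 [ -6.5 -57.9 -45.6]
 [ -8.  -59.5 -45.5]]
roller max [  2.25       -54.57368421 -45.67368421] gap 8.699999999999505
roller_face [0.56750677 0.03863534 0.13284705] track_face [0.57451178 0.04096395 0.13745112]
```

The gap reads about 8.8 mm, so the bolt is done. Next is the gauge.

```bash
cat >> h.py <<'E'
def vertR(az):
    a=np.radians(az);y=np.array([np.cos(a),np.sin(a),0]);z=np.array([0,0,-1.]);return np.stack([np.cross(y,z),y,z],1)
E
python3 - <<'E'
from h import *
s=r.read_state();R=np.array(s['orientation']);print(rotn(vertR(-40),R),rotn(vertR(-103),vertR(-40)))
move([.48,-.296,.22],vertR(-40))
E
```

```text
[ 0.06881128  0.36164653 -0.63477869] [ 0.   0.  -0.7]
travel [-0.5101 -1.6813  0.0383] rot [ 0.0688  0.3616 -0.6348]
```

apply_moves(travel=[[-0.1, -0.1, 0.3], [-0.2, -0.25, 0.5], [-0.3, -0.5, 0.5], [-0.4, -0.75, 0.5], [-0.5, -1, 0.5], [-0.51, -1, 0.5], [-0.51, -1, 0.5], [-0.51, -1, 0.5], [-0.51, -1, 0.5]], rot=[[0.008, 0.04, -0.07], [0.017, 0.09, -0.16], [0.026, 0.135, -0.24], [0.034, 0.18, -0.32], [0.043, 0.226, -0.4], [0.052, 0.27, -0.48], [0.06, 0.316, -0.555], [0.069, 0.3615, -0.635], [0.069, 0.3615, -0.635]], gripper=[0.1, 0.1, 0.1, 0.1, 0.1, 0.1, 0.1, 0.1, 0.1])

```text
time: 12.65
ee_pos: [0.482, -0.1604, 0.3114]
orientation: [[0.643, 0.766, -0.001], [0.766, -0.643, 0.0], [-0.0, -0.001, -1.0]]
contact_force: [0.2, -0.0, 0.7]
grip_width: 0.052
grasp_force: 0.0
```

apply_moves(travel=[[0, -0.2, 0], [0, -0.4, 0], [0, -0.6, 0], [0, -0.68, -0.1], [0, -0.68, -0.2], [0, -0.68, -0.3], [0, -0.68, -0.38], [0, -0.68, -0.38], [0, -0.68, -0.38], [0, -0.68, -0.38]], rot=[[0, 0, -0.09], [0, 0, -0.18], [0, 0, -0.27], [0, 0, -0.36], [0, 0, -0.45], [0, 0, -0.54], [0, 0, -0.63], [0, 0, -0.7], [0, 0, -0.7], [0, 0, -0.7]], gripper=[0.1, 0.1, 0.1, 0.1, 0.1, 0.1, 0.1, 0.1, 0.1, 0.1])

```text
time: 13.65
ee_pos: [0.48, -0.2955, 0.237]
orientation: [[0.975, -0.223, 0.001], [-0.223, -0.975, -0.001], [0.001, 0.001, -1.0]]
contact_force: [-0.7, 0.4, 0.0]
grip_width: 0.0515
grasp_force: 0.0
```

Run:
```python
from h import *
w=grab('wrist');s=w['st'];R=np.array(s['orientation']);p=np.array(s['ee_pos']);print(s['time'],p,R.round(3),np.array(s['joints']).round(2))
P=cloud(w);c=w['color'].astype(int)
T=(P-p)@R*1000
near=np.hypot(P[...,0]-.48,P[...,1]+.3)<.11
for nm,z in(('large',.116),('mid',.102),('small',.088)):
    m=near&(abs(P[...,2]-z)<.004)&(c.max(2)<75)
    nl,lab,st,ce=cv2.connectedComponentsWithStats(m.astype(np.uint8));
    if nl<2: print(nm,'none');continue
    i=1+st[1:,4].argmax();q=P[lab==i];print(nm,st[i],np.median(q,0).round(4),cv2.minAreaRect(q[:,:2].astype(np.float32)),'tool',np.median(T[lab==i],0).round(1))
m=near&(c[...,0]-c[...,2]>40)&(abs(P[...,2]-.052)<.004);print('rack',cv2.minAreaRect(P[m][:,:2].astype(np.float32)),np.median(P[m][:,2]))
save(w,'w_rack')
```

```text
13.65 [ 0.47998795 -0.29551981  0.2370028 ] [[ 0.975 -0.223  0.001]
 [-0.223 -0.975 -0.001]
 [ 0.001  0.001 -1.   ]] [-0.68  0.24  1.46 -0.    1.44  1.12]
large [268 230  22  30 635] [ 0.4366 -0.2874  0.1168] ((0.43523651361465454, -0.2874590754508972), (0.021353179588913918, 0.031458593904972076), 76.59961700439453) tool [-44.3   1.6 120.1]
mid [268 185  22  29 578] [ 0.4797 -0.2977  0.1028] ((0.4783237874507904, -0.29741740226745605), (0.02144889533519745, 0.02921786531805992), 77.36955261230469) tool [  0.3   2.6 134.2]
small [267 141  22  24 484] [ 0.5239 -0.3067  0.0886] ((0.5237827301025391, -0.30681198835372925), (0.021858589723706245, 0.02404129132628441), 75.91702270507812) tool [ 44.9   0.5 148.5]
rack ((0.4783099293708801, -0.29594749212265015), (0.05639505386352539, 0.14887651801109314), 77.02799224853516) 0.05290674848573723
```

View pics/w_rack.png

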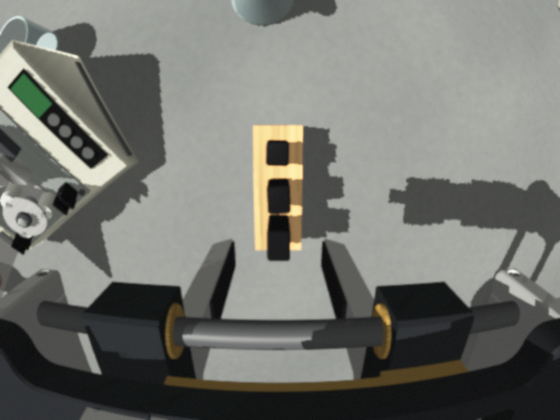

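The view shows the three handles in line at (277,153), (279,195) and (279,238) (small, mid, large), with the open fingers straddling that line. Descend on the middle one.

apply_moves(travel=[[-0.007, -0.008, -0.2], [-0.007, -0.008, -0.4], [-0.007, -0.008, -0.6], [-0.007, -0.008, -0.75], [-0.007, -0.008, -0.88], [-0.007, -0.008, -0.915], [-0.007, -0.008, -0.915], [-0.007, -0.008, -0.915], [-0.007, -0.008, -0.915], [-0.007, -0.008, -0.915], [-0.007, -0.008, -0.915], [-0.007, -0.008, -0.915], [-0.007, -0.008, -0.915], [-0.007, -0.008, -0.915]], rot=[[0, 0, 0], [0, 0, 0], [0, 0, 0], [0, 0, 0], [0, 0, 0], [0, 0, 0], [0, 0, 0], [0, 0, 0], [0, 0, 0], [0, 0, 0], [0, 0, 0], [0, 0, 0], [0, 0, 0], [0, 0, 0]], gripper=[0.1, 0.1, 0.1, 0.1, 0.1, 0.1, 0.1, -0.3, -0.6, -1, -1, -1, -1, -1])

```text
time: 15.1
ee_pos: [0.4794, -0.2976, 0.0546]
orientation: [[0.974, -0.227, 0.002], [-0.227, -0.974, -0.001], [0.002, 0.001, -1.0]]
contact_force: [-0.7, 1.5, 6.4]
grip_width: 0.0239
grasp_force: 30.0
```

Run:
```python
from h import *
s=r.read_state();print({k:np.round(v,4) for k,v in s.items() if k in('ee_pos','orientation','grip_width','grasp_force','contact_force','wrist_torque')})
import json;json.dump({k:np.array(s[k]).tolist() for k in('ee_pos','orientation')},open('pick.json','w'))
```

```text
{'ee_pos': array([ 0.4794, -0.2976,  0.0546]), 'orientation': array([[ 0.9739, -0.2271,  0.0015],
       [-0.2271, -0.9739, -0.0014],
       [ 0.0018,  0.001 , -1.    ]]), 'contact_force': array([-0.668 ,  1.549 ,  6.3544]), 'wrist_torque': array([0.2635, 0.1618, 0.0841]), 'grasp_force': np.float64(29.9858), 'grip_width': np.float64(0.0239)}
```

apply_moves(travel=[[0, 0, 0.1], [0, 0, 0.25], [0, 0, 0.5], [0, 0, 0.75], [0, 0, 1], [0, 0.2, 1], [0, 0.4, 1], [0, 0.6, 1], [0, 0.7, 1], [0, 0.7, 1], [0, 0.7, 1], [0, 0.7, 1], [0, 0.7, 1], [0, 0.7, 1]], rot=[[0, 0, 0], [0, 0, 0], [0, 0, 0], [0, 0, 0.08], [0, 0, 0.16], [0, 0, 0.24], [0, 0, 0.32], [0, 0, 0.4], [0, 0, 0.48], [0, 0, 0.56], [0, 0, 0.64], [0, 0, 0.7], [0, 0, 0.7], [0, 0, 0.7]], gripper=[-1, -1, -1, -1, -1, -1, -1, -1, -1, -1, -1, -1, -1, -1])

```text
time: 16.5
ee_pos: [0.4785, -0.1573, 0.2533]
orientation: [[0.646, 0.763, -0.0], [0.763, -0.646, -0.0], [-0.0, -0.0, -1.0]]
contact_force: [-0.4, -0.4, -1.1]
grip_width: 0.0234
grasp_force: 30.0
```

Run:
```python
from h import *
n,c,up,yl=deck();RF,TF=np.load('gap.npy');M=(RF+TF)/2-.0017*yl
s=r.read_state();print(s['time'],s['ee_pos'],s['grip_width'],s['contact_force'])
print('M',M);move(M+(.0386+.03)*n,toolR(0))
```

```text
16.5 [ 0.47849822 -0.15730082  0.25325219] 0.023396952651044127 [-0.42179834 -0.41588498 -1.10731479]
M [0.57154553 0.03818644 0.13514908]
travel [ 0.293   0.9202 -0.2995] rot [-0.0701 -0.364   0.6339]
```

apply_moves(travel=[[0, 0.1, 0.2], [0, 0.3, 0.4], [0.1, 0.5, 0.4], [0.2, 0.7, 0.4], [0.22, 0.92, 0.4], [0.22, 0.92, 0.3], [0.22, 0.92, 0.2], [0.22, 0.92, 0], [0.25, 0.92, -0.15], [0.293, 0.92, -0.3], [0.293, 0.92, -0.3], [0.293, 0.92, -0.3], [0.293, 0.92, -0.3]], rot=[[-0.008, -0.04, 0.07], [-0.017, -0.09, 0.16], [-0.026, -0.135, 0.24], [-0.035, -0.18, 0.32], [-0.044, -0.226, 0.4], [-0.053, -0.27, 0.48], [-0.062, -0.318, 0.555], [-0.07, -0.364, 0.634], [-0.07, -0.364, 0.634], [-0.07, -0.364, 0.634], [-0.07, -0.364, 0.634], [-0.07, -0.364, 0.634], [-0.07, -0.364, 0.634]], gripper=[-1, -1, -1, -1, -1, -1, -1, -1, -1, -1, -1, -1, -1])

```text
time: 17.8
ee_pos: [0.5388, 0.0263, 0.1959]
orientation: [[-0.317, 0.802, 0.505], [0.948, 0.27, 0.167], [-0.002, 0.532, -0.847]]
contact_force: [-0.2, 0.0, -0.6]
grip_width: 0.024
grasp_force: 30.0
```

Run:
```python
from h import *
w=grab('wrist');b=grab('side');n,c,up,yl=deck();RF,TF=np.load('gap.npy');M=(RF+TF)/2-.0017*yl
s=w['st'];R=np.array(s['orientation']);p=np.array(s['ee_pos']);q=p+.0386*R[:,2];print(s['time'],p,'nose rel M (up,left,n) mm',((q-M)@np.stack([up,yl,n],1)*1000).round(2),'phi err',rotn(toolR(0),R)*90,s['contact_force'])
print(proj(w,[q,M,p]).round(1),proj(b,[q,M]).round(1))
u,v=proj(w,M)[0].astype(int)
a=cv2.resize(w['color'][v-55:v+45,u-65:u+65,::-1],None,fx=4,fy=4,interpolation=cv2.INTER_CUBIC);print('wrist crop orig',u-65,v-55)
cv2.imwrite('pics/ins.png',a)
```

```text
17.8 [0.53876581 0.0263198  0.19588505] nose rel M (up,left,n) mm [ 2.71 -0.96 31.38] phi err [ 0.07080779  0.23883485 -0.1041902 ] [-0.21751948  0.02873756 -0.64371181]
[[278.6 227. ]
 [275.1 213.9]
 [278.7 246.4]] [[260.9 192.3]
 [267.2 199.5]]
wrist crop orig 210 158
```

View pics/ins.png

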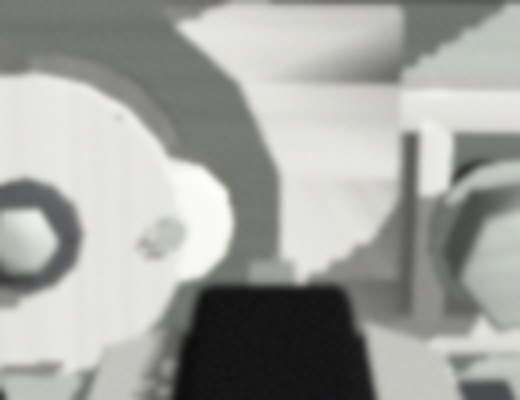

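The crop shows the black handle at crop (275,340) with the blade peeking out at (250–292, 262–285), the gap between roller rim (230,220) and track face (280,220), and the hub on the left. I'll measure the blade edges against the gap.

Run:
```python
from h import *
w=load('wrist');n,c,up,yl=deck();RF,TF=np.load('gap.npy');s=w['st'];R=np.array(s['orientation']);p=np.array(s['ee_pos'])
for v in(221,222,223,224,225,226,227,228): print(v,w['color'][v,264:292].mean(1).round().astype(int))
P=cloud(w);T=(P-p)@R*1000
for v in(223,224,225,226,227): print(v,[tuple(T[v,u].round(1)) for u in(271,274,277,280,283)])
F=p+.007*R[:,0]
for v in(224,226):
    q=plane(w,np.array([272.,283.]),np.array([v,v]),F,R[:,0]);print(((q-p)@R*1000).round(1))
```

```text
221 [240 219 172 132 118 116 115 114 116 119 118 117 118 122 135 158 195 215
 225 227 228 228 228 227 226 227 227 225]
222 [225 187 143 122 114 114 114 117 120 124 126 125 127 130 142 158 185 203
 211 218 225 227 228 226 226 227 226 223]
223 [186 147 122 114 114 114 116 118 129 136 139 141 142 145 149 156 171 182
 189 202 218 228 228 227 227 226 225 216]
224 [146 124 117 115 113 114 117 123 134 148 152 154 154 156 154 158 161 164
 172 192 214 226 228 226 224 222 218 202]
225 [124 117 117 114 116 115 119 123 140 153 156 157 158 158 158 159 159 160
 166 187 211 224 224 215 207 202 195 180]
226 [116 116 117 115 115 117 117 124 139 153 156 157 157 156 156 158 158 158
 163 182 205 217 209 188 172 166 160 151]
227 [111 109 111 110 110 111 111 118 135 146 149 149 149 150 151 151 152 150
 158 173 195 201 185 159 140 136 132 130]
228 [ 92  91  91  92  90  91  94  99 114 122 125 126 127 127 126 126 126 128
 129 143 164 167 148 122 109 106 103 102]
223 [(np.float64(-17.3), np.float64(-7.0), np.float64(103.0)), (np.float64(5.3), np.float64(-3.3), np.float64(31.5)), (np.float64(5.0), np.float64(-
[... 630 characters left out ...]
64(27.5)), (np.float64(5.2), np.float64(3.1), np.float64(27.1))]
226 [(np.float64(-20.4), np.float64(-7.0), np.float64(103.5)), (np.float64(4.9), np.float64(-3.2), np.float64(26.0)), (np.float64(5.6), np.float64(-1.1), np.float64(23.7)), (np.float64(5.6), np.float64(0.9), np.float64(23.6)), (np.float64(5.2), np.float64(3.0), np.float64(24.9))]
227 [(np.float64(-21.2), np.float64(-7.0), np.float64(102.9)), (np.float64(5.0), np.float64(-3.2), np.float64(23.3)), (np.float64(5.1), np.float64(-1.1), np.float64(23.1)), (np.float64(5.0), np.float64(0.9), np.float64(23.4)), (np.float64(5.3), np.float64(3.0), np.float64(22.5))]
[[ 7.  -4.5 23.8]
 [ 7.   3.  23.8]]
[[ 7.  -4.5 19.4]
 [ 7.   2.9 19.4]]
```

```bash
sed -e "s/w=grab('wrist')/w=load('wrist')/" -e "s/np.arange(9,-9,-.25)/np.arange(10,-3,-.25)/" -e "s/gap.npy/gap2.npy/" gap.py > gap2.py; python3 gap2.py
python3 - <<'E'
from h import *
n,c,up,yl=deck();RF,TF=np.load('gap2.npy');M=(RF+TF)/2;M0=np.load('gap.npy').mean(0);M=M-((M-M0)@yl+.0017)*yl
s=load('wrist')['st'];R=np.array(s['orientation']);p=np.array(s['ee_pos'])
q=p+R@[-.003,-.0008,.0386];D=np.stack([up,yl,n],1);e=(q-M)@D*1000;print('nose rel M',e,'old',(q-M0)@D*1000)
print('shift to 4mm above rim (travel)',(-(e[0])*up-e[1]*yl-(e[2]-4)*n)/200, 'per 10mm down',-n*.05,'per mm up',up/200)
E
```

```text
[[  9.5 -58.3 -46.6]
 [  8.  -57.2 -46.6]
 [  6.5 -56.8 -46.6]
 [  5.  -56.6 -46.6]
 [  3.5 -56.1 -46.6]
 [  2.  -55.9 -46.6]
 [  0.5 -55.9 -46.5]
 [ -1.  -56.1 -46.6]]
roller max [  1.25  -56.036 -46.584] gap 9.299999999999471
roller_face [0.56661445 0.03728492 0.13205325] track_face [0.57410257 0.03977411 0.13697483]
nose rel M [ 3.11837239 -3.96690689 31.37745991] old [ 1.91837239 -5.66690689 31.37745991]
shift to 4mm above rim (travel) [ 0.04993161  0.03749994 -0.1243995 ] per 10mm down [ 0.02510917  0.00834677 -0.04242477] per mm up [0.00402587 0.00133828 0.00264601]
```

apply_moves(travel=[[-0.012, 0.015, 0], [-0.01, 0.015, -0.008], [0.02, 0.026, -0.06], [0.05, 0.0375, -0.1244], [0.05, 0.0375, -0.1244], [0.05, 0.0375, -0.1244], [0.05, 0.0375, -0.1244]], rot=[[0, 0, 0], [0, 0, 0], [0, 0, 0], [0, 0, 0], [0, 0, 0], [0, 0, 0], [0, 0, 0]], gripper=[-1, -1, -1, -1, -1, -1, -1])

```text
time: 18.6
ee_pos: [0.5476, 0.0341, 0.1694]
orientation: [[-0.317, 0.804, 0.503], [0.948, 0.27, 0.167], [-0.001, 0.53, -0.848]]
contact_force: [0.1, 0.3, -0.4]
grip_width: 0.0236
grasp_force: 30.0
```

```bash
cat > rel.py <<'E'
from h import *
n,c,up,yl=deck();RF,TF=np.load('gap2.npy');M=(RF+TF)/2;M0=np.load('gap.npy').mean(0);M=M-((M-M0)@yl+.0017)*yl
w=grab('wrist');s=w['st'];R=np.array(s['orientation']);p=np.array(s['ee_pos']);D=np.stack([up,yl,n],1)
q=p+R@[-.003,-.0008,.0386];print(s['time'],'nose rel M',((q-M)@D*1000).round(2),'F deck axes',(np.array(s['contact_force'])@D).round(1),'rot err deg',(rotn(toolR(0),R)*90).round(2),s['grip_width'])
P=cloud(w);T=(P-p)@R*1000
E
sed -e "s/w=grab('wrist')/w=load('wrist')/" -e "s/np.arange(9,-9,-.25)/np.arange(12,4,-.25)/" -e "s/gap.npy/gap3.npy/" gap.py > gap3.py
python3 rel.py; python3 gap3.py
```

```text
18.6 nose rel M [-1.84  0.69  3.17] F deck axes [-0.   0.2 -0.4] rot err deg [ 0.04  0.1  -0.12] 0.023584901969571852
[[ 11.5 -60.2 -46.8]
 [ 10.  -58.6 -46.7]
 [  8.5 -57.4 -46.7]
 [  7.  -57.1 -46.7]
 [  5.5 -56.4 -46.7]]
roller max [  5.375      -56.36666667 -46.66666667] gap 9.49999999999946
roller_face [0.56507168 0.04111901 0.13189449] track_face [0.57272083 0.04366174 0.13692191]
```

apply_moves(travel=[[0.0083, -0.001, 0.0048], [0.0083, -0.001, 0.0048], [0.0083, -0.001, 0.0048], [0.0083, -0.001, 0.0048]], rot=[[0, 0, 0], [0, 0, 0], [0, 0, 0], [0, 0, 0]], gripper=[-1, -1, -1, -1])

```text
time: 19.05
ee_pos: [0.549, 0.0339, 0.1697]
orientation: [[-0.317, 0.804, 0.503], [0.948, 0.269, 0.168], [-0.001, 0.53, -0.848]]
contact_force: [-0.3, 0.6, -0.9]
grip_width: 0.0237
grasp_force: 30.0
```

```bash
python3 rel.py; python3 gap3.py|tail -3
python3 - <<'E'
from h import *
w=load('wrist');n,c,up,yl=deck()
s=w['st'];u,v=proj(w,np.array(s['ee_pos'])+np.array(s['orientation'])@[0.005,0,.03])[0];print(u,v)
v=int(v)
for k in range(v-8,v+3,2): print(k,w['color'][k,262:294].mean(1).round().astype(int))
E
```

```text
19.05 nose rel M [-0.56  0.09  2.79] F deck axes [-0.5  0.6 -0.7] rot err deg [ 0.03  0.05 -0.11] 0.023746096604747906
 [  5.5 -56.6 -46.4]]
roller max [  5.25 -56.44 -46.4 ] gap 9.799999999999443
roller_face [0.56511111 0.04100039 0.13189449] track_face [0.57300182 0.04362342 0.13708067]
278.6042253775703 224.03767536977892
216 [251 251 247 237 215 177 136 118 116 116 116 117 117 117 115 116 116 117
 117 117 115 122 142 180 211 224 226 226 226 226 225 225]
218 [251 252 252 252 250 239 199 149 124 115 117 117 116 118 117 116 117 117
 118 117 119 120 134 167 202 219 224 224 223 222 220 222]
220 [249 250 251 252 253 252 249 233 185 136 116 114 117 118 117 117 117 116
 117 116 117 119 133 165 200 220 224 225 225 223 223 222]
222 [249 248 249 249 251 252 252 249 224 161 127 126 127 127 127 128 128 129
 130 131 129 129 137 167 204 222 226 226 225 225 224 223]
224 [248 248 248 248 249 250 251 249 236 190 152 152 154 154 154 154 153 155
 157 156 154 145 146 168 201 222 226 227 227 226 226 225]
226 [246 245 244 246 248 248 249 250 246 219 172 157 158 158 159 158 158 158
 157 159 156 149 148 171 203 222 227 227 226 225 225 225]
```

apply_moves(travel=[[0.0032, 0.0011, 0.0021], [0.0082, 0.0028, -0.0064], [0.0132, 0.0044, -0.0149], [0.0183, 0.0061, -0.0234], [0.0183, 0.0061, -0.0234], [0.0183, 0.0061, -0.0234]], rot=[[0, 0, 0], [0, 0, 0], [0, 0, 0], [0, 0, 0], [0, 0, 0], [0, 0, 0]], gripper=[-1, -1, -1, -1, -1, -1])

```text
time: 19.7
ee_pos: [0.5526, 0.0352, 0.1648]
orientation: [[-0.317, 0.804, 0.502], [0.948, 0.27, 0.168], [-0.0, 0.529, -0.848]]
contact_force: [0.8, 0.3, 0.1]
grip_width: 0.0236
grasp_force: 30.0
```

```bash
python3 rel.py
```

```text
19.7 nose rel M [ 0.09  0.2  -3.48] F deck axes [ 0.8  0.  -0.3] rot err deg [ 0.02  0.03 -0.12] 0.023631349143465357
```

apply_moves(travel=[[0.004, 0.0014, -0.007], [0.0084, 0.0028, -0.0141], [0.0126, 0.0042, -0.0212], [0.0126, 0.0042, -0.0212], [0.0126, 0.0042, -0.0212]], rot=[[0, 0, 0], [0, 0, 0], [0, 0, 0], [0, 0, 0], [0, 0, 0]], gripper=[-1, -1, -1, -1, -1])

```text
time: 20.25
ee_pos: [0.5552, 0.0361, 0.1606]
orientation: [[-0.317, 0.804, 0.502], [0.948, 0.269, 0.168], [-0.001, 0.53, -0.848]]
contact_force: [0.1, 0.2, -0.9]
grip_width: 0.0238
grasp_force: 30.0
```

```bash
python3 rel.py
```

```text
20.25 nose rel M [ 0.14  0.19 -8.41] F deck axes [-0.3  0.2 -0.8] rot err deg [ 0.02  0.03 -0.12] 0.023750824040487516
```

apply_moves(travel=[[0.005, 0.0017, -0.0085], [0.01, 0.0033, -0.017], [0.015, 0.005, -0.0255], [0.015, 0.005, -0.0255], [0.015, 0.005, -0.0255]], rot=[[0, 0, 0], [0, 0, 0], [0, 0, 0], [0, 0, 0], [0, 0, 0]], gripper=[-1, -1, -1, -1, -1])

```text
time: 20.8
ee_pos: [0.5581, 0.0371, 0.1555]
orientation: [[-0.317, 0.804, 0.502], [0.948, 0.27, 0.168], [-0.0, 0.53, -0.848]]
contact_force: [0.2, 0.5, -1.4]
grip_width: 0.0235
grasp_force: 30.0
```

apply_moves(travel=[[0.005, 0.0017, -0.0085], [0.01, 0.0033, -0.017], [0.015, 0.005, -0.0255], [0.015, 0.005, -0.0255], [0.015, 0.005, -0.0255]], rot=[[0, 0, 0], [0, 0, 0], [0, 0, 0], [0, 0, 0], [0, 0, 0]], gripper=[-1, -1, -1, -1, -1])

```text
time: 21.3
ee_pos: [0.5612, 0.0381, 0.1504]
orientation: [[-0.317, 0.804, 0.502], [0.948, 0.269, 0.168], [-0.0, 0.53, -0.848]]
contact_force: [1.2, 0.4, -1.3]
grip_width: 0.0238
grasp_force: 30.0
```

```bash
cat >> rel.py <<'E'
print(T[...,2].shape, 'handle-bottom h?')
h=(P-c)@n*1000
rr=np.linalg.norm((P-TF)@np.stack([up,yl],1),axis=2)
k=(rr<.02)&(((P-TF)@up)>.001)&(((P-TF)@up)<.012)&(abs(h-34)<6);print('track top h',np.median(h[k]),k.sum())
E
python3 rel.py
```

```text
21.3 nose rel M [  0.09   0.19 -20.44] F deck axes [ 0.4  0.  -1.7] rot err deg [ 0.02  0.03 -0.12] 0.02384451560742915
(420, 560) handle-bottom h?
track top h 32.06928126791536 322
```

apply_moves(travel=[[0.003, 0.001, -0.005], [0.0063, 0.0021, -0.0106], [0.0063, 0.0021, -0.0106], [0.0063, 0.0021, -0.0106], [0.0063, 0.0021, -0.0106]], rot=[[0, 0, 0], [0, 0, 0], [0, 0, 0], [0, 0, 0], [0, 0, 0]], gripper=[-1, -1, -1, -1, -1])

```text
time: 21.85
ee_pos: [0.5625, 0.0384, 0.1484]
orientation: [[-0.317, 0.804, 0.503], [0.948, 0.269, 0.168], [-0.001, 0.53, -0.848]]
contact_force: [-0.5, 0.4, -1.0]
grip_width: 0.0242
grasp_force: 30.0
```

```bash
python3 rel.py
python3 - <<'E'
from h import *
w=load('wrist');n,c,up,yl=deck();s=w['st'];R=np.array(s['orientation']);p=np.array(s['ee_pos']);P=cloud(w);T=(P-p)@R*1000;h=(P-c)@n*1000
# handle lower edge: black points on its front face
m=(w['color'].max(2)<60)&(abs(T[...,1])<9)&(T[...,0]>5)&(T[...,0]<20)&(T[...,2]>-60)&(T[...,2]<20)
print('handle bottom tool z',np.percentile(T[m][:,2],[98,99.5]),'h',np.percentile(h[m],[.5,2]),m.sum())
E
```

```text
21.85 nose rel M [  0.21   0.13 -22.82] F deck axes [-0.8  0.6 -0.7] rot err deg [ 0.02  0.05 -0.11] 0.02423726026325392
(420, 560) handle-bottom h?
track top h 32.04244666571076 313
handle bottom tool z [-5.23307704 -3.58623897] h [53.36558795 55.01686765] 1584
```

Observation of the blade end and handle edge shows the gauge sits about 6 mm higher in the grip than I assumed. True depth is only about 15 mm, so I'll go 5.5 mm further.

apply_moves(travel=[[0.0045, 0.0015, -0.0078], [0.009, 0.003, -0.0155], [0.0138, 0.0046, -0.0233], [0.0138, 0.0046, -0.0233], [0.0138, 0.0046, -0.0233], [0.0138, 0.0046, -0.0233]], rot=[[0, 0, 0], [0, 0, 0], [0, 0, 0], [0, 0, 0], [0, 0, 0], [0, 0, 0]], gripper=[-1, -1, -1, -1, -1, -1])

```text
time: 22.5
ee_pos: [0.5652, 0.0394, 0.1437]
orientation: [[-0.317, 0.804, 0.502], [0.948, 0.27, 0.168], [-0.001, 0.53, -0.848]]
contact_force: [-0.6, -0.1, -1.3]
grip_width: 0.024
grasp_force: 30.0
```

```bash
python3 rel.py
python3 - <<'E'
from h import *
n,c,up,yl=deck()
for nm in('wrist','side','scene'):
    w=load('wrist') if nm=='wrist' else grab(nm);s=w['st'];R=np.array(s['orientation']);p=np.array(s['ee_pos']);P=cloud(w);T=(P-p)@R*1000;h=(P-c)@n*1000
    m=(w['color'].max(2)<60)&(abs(T[...,1])<14)&(abs(T[...,0]+3)<20)&(T[...,2]>-60)&(T[...,2]<20)
    print(nm,'handle bottom tool z',np.percentile(T[m][:,2],[98,99.5]).round(1),'h',np.percentile(h[m],[.5,2]).round(1),m.sum())
w=load('wrist');b=load('side');save(b,'fin')
u,v=proj(b,np.load('gap.npy')[0])[0].astype(int);A=cv2.resize(b['color'][v-40:v+35,u-50:u+50,::-1],None,fx=4,fy=4,interpolation=2)
s=load('scene');u,v=proj(s,np.load('gap.npy')[0])[0].astype(int);C=cv2.resize(s['color'][v-40:v+35,u-50:u+50,::-1],None,fx=4,fy=4,interpolation=2)
cv2.imwrite('pics/dep.png',np.hstack([A,C]))
E
```

```text
22.5 nose rel M [  0.16   0.18 -28.33] F deck axes [-1.2  0.1 -0.8] rot err deg [ 0.02  0.04 -0.12] 0.024018752334736514
(420, 560) handle-bottom h?
track top h 32.0932441334495 276
wrist handle bottom tool z [-7.1 -3.9] h [48.1 51.4] 3966
side handle bottom tool z [-2.8  2.8] h [41.5 47.1] 276
scene handle bottom tool z [2.3 4.8] h [39.5 42. ] 113
```

View pics/dep.png

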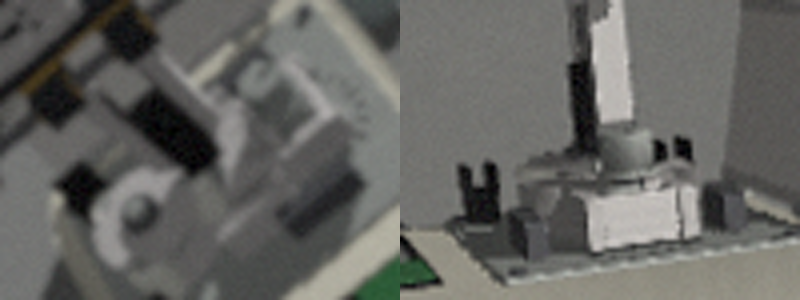

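The side and scene crops show the gauge standing in the gap (handle bottom at crop (190,165)), and the force is near zero. Depth is about 20–24 mm. Draw it straight out.

apply_moves(travel=[[-0.019, -0.0063, 0.032], [-0.038, -0.0126, 0.064], [-0.056, -0.0188, 0.0955], [-0.075, -0.025, 0.127], [-0.094, -0.031, 0.159], [-0.113, -0.0376, 0.191], [-0.113, -0.0376, 0.3], [-0.113, -0.0376, 0.5], [-0.113, -0.0376, 0.7], [-0.113, -0.0376, 0.7]], rot=[[0, 0, 0], [0, 0, 0], [0, 0, 0], [0, 0, 0], [0, 0, 0], [0, 0, 0], [0, 0, 0], [0, 0, 0], [0, 0, 0], [0, 0, 0]], gripper=[-1, -1, -1, -1, -1, -1, -1, -1, -1, -1])

```text
time: 23.65
ee_pos: [0.5462, 0.0307, 0.2917]
orientation: [[-0.316, 0.797, 0.514], [0.949, 0.271, 0.164], [-0.008, 0.539, -0.842]]
contact_force: [0.1, 0.1, -0.6]
grip_width: 0.0239
grasp_force: 30.0
```

Run:
```python
from h import *
import json
d=json.load(open('pick.json'));s=r.read_state();R=np.array(s['orientation']);print(s['ee_pos'],s['grip_width'],s['contact_force'])
move([.4794,-.2976,.2546],vertR(-40));print(rotn(np.array(d['orientation']),vertR(-40)))
```

```text
[0.54623982 0.0306673  0.2916758 ] 0.023880031916766308 [ 0.09199727  0.06648173 -0.58809161]
travel [-0.3342 -1.6413 -0.1854] rot [ 0.076   0.371  -0.6326]
[-2.65399556e-04 -1.37370452e-03 -7.01414972e-01]
```

apply_moves(travel=[[0, -0.1, 0], [-0.05, -0.3, 0], [-0.1, -0.5, 0], [-0.2, -0.75, 0], [-0.3, -1, 0], [-0.33, -1, 0], [-0.33, -1, 0], [-0.33, -1, 0], [-0.33, -1, 0], [-0.33, -1, 0]], rot=[[0.008, 0.04, -0.07], [0.017, 0.09, -0.16], [0.026, 0.135, -0.24], [0.034, 0.18, -0.32], [0.045, 0.226, -0.4], [0.055, 0.275, -0.48], [0.066, 0.325, -0.555], [0.076, 0.371, -0.633], [0.076, 0.371, -0.633], [0.076, 0.371, -0.633]], gripper=[-1, -1, -1, -1, -1, -1, -1, -1, -1, -1])

```text
time: 24.65
ee_pos: [0.4763, -0.1679, 0.2827]
orientation: [[0.643, 0.766, -0.006], [0.766, -0.643, 0.014], [0.007, -0.013, -1.0]]
contact_force: [1.3, -0.5, -1.5]
grip_width: 0.024
grasp_force: 30.0
```

apply_moves(travel=[[0, -0.15, 0], [0, -0.3, 0], [0, -0.45, 0], [0, -0.6, -0.1], [0, -0.64, -0.2], [0, -0.64, -0.35], [0, -0.64, -0.5], [0, -0.64, -0.6], [0, -0.64, -0.6], [0, -0.64, -0.6], [0, -0.64, -0.6]], rot=[[0, 0, -0.09], [0, 0, -0.18], [0, 0, -0.27], [0, 0, -0.36], [0, 0, -0.45], [0, 0, -0.54], [0, 0, -0.63], [0, 0, -0.7], [0, 0, -0.7], [0, 0, -0.7], [0, 0, -0.7]], gripper=[-1, -1, -1, -1, -1, -1, -1, -1, -1, -1, -1])

```text
time: 25.75
ee_pos: [0.4772, -0.2966, 0.1655]
orientation: [[0.974, -0.226, 0.012], [-0.227, -0.974, 0.008], [0.01, -0.01, -1.0]]
contact_force: [-0.7, 0.2, -0.1]
grip_width: 0.0239
grasp_force: 30.0
```

```bash
cat > ret.py <<'E'
from h import *
import json
d=json.load(open('pick.json'));s=r.read_state();R=np.array(s['orientation']);p=np.array(s['ee_pos']);print(s['time'],p.round(4),s['grip_width'],np.round(s['contact_force'],1))
e=np.array(d['ee_pos'])-p;print('to pick mm',(e*1000).round(1),'travel',(e/.2).round(4),'rot',rotn(np.array(d['orientation']),R).round(4))
E
python3 ret.py
```

```text
25.75 [ 0.4772 -0.2966  0.1655] 0.02392227169255855 [-0.7  0.2 -0.1]
to pick mm [   2.2   -1.  -110.9] travel [ 0.011  -0.0048 -0.5546] rot [-0.0058  0.0066 -0.0004]
```

apply_moves(travel=[[0.011, -0.0048, -0.1], [0.011, -0.0048, -0.2], [0.011, -0.0048, -0.3], [0.011, -0.0048, -0.3], [0.011, -0.0048, -0.3]], rot=[[-0.0058, 0.0066, 0], [-0.0058, 0.0066, 0], [-0.0058, 0.0066, 0], [-0.0058, 0.0066, 0], [-0.0058, 0.0066, 0]], gripper=[-1, -1, -1, -1, -1])

```text
time: 26.25
ee_pos: [0.4795, -0.2976, 0.105]
orientation: [[0.974, -0.228, 0.0], [-0.228, -0.974, -0.001], [0.0, 0.0, -1.0]]
contact_force: [0.6, 0.6, -0.8]
grip_width: 0.0237
grasp_force: 30.0
```

```bash
python3 ret.py
```

```text
26.25 [ 0.4795 -0.2976  0.105 ] 0.023712890143865687 [ 0.6  0.6 -0.8]
to pick mm [ -0.1  -0.  -50.4] travel [-0.0005 -0.     -0.2519] rot [-0.0005 -0.0008  0.0004]
```

Back on the pick line to 0.1 mm. I'll lower slowly to 8 mm above the pick height, then check force.

apply_moves(travel=[[0, 0, -0.04], [0, 0, -0.08], [0, 0, -0.12], [0, 0, -0.16], [0, 0, -0.2], [0, 0, -0.21], [0, 0, -0.21]], rot=[[0, 0, 0], [0, 0, 0], [0, 0, 0], [0, 0, 0], [0, 0, 0], [0, 0, 0], [0, 0, 0]], gripper=[-1, -1, -1, -1, -1, -1, -1])

```text
time: 26.95
ee_pos: [0.4785, -0.2969, 0.0611]
orientation: [[0.974, -0.229, -0.002], [-0.229, -0.974, 0.001], [-0.002, -0.001, -1.0]]
contact_force: [-0.5, -0.1, -0.9]
grip_width: 0.0238
grasp_force: 30.0
```

apply_moves(travel=[[0, 0, -0.01], [0, 0, -0.02], [0, 0, -0.03], [0, 0, -0.037], [0, 0, -0.037]], rot=[[0, 0, 0], [0, 0, 0], [0, 0, 0], [0, 0, 0], [0, 0, 0]], gripper=[-1, -1, -1, -1, -1])

```text
time: 27.45
ee_pos: [0.4789, -0.2971, 0.0546]
orientation: [[0.974, -0.229, -0.001], [-0.229, -0.974, 0.0], [-0.001, -0.0, -1.0]]
contact_force: [-1.7, -0.2, 1.1]
grip_width: 0.0237
grasp_force: 30.0
```

```bash
python3 ret.py
```

```text
27.45 [ 0.4789 -0.2971  0.0546] 0.02368543987356934 [-1.7 -0.2  1.1]
to pick mm [ 0.5 -0.4 -0. ] travel [ 0.0025 -0.0022 -0.0002] rot [-0.0012 -0.0016  0.001 ]
```

apply_moves(travel=[[0, 0, 0], [0, 0, 0], [0, 0, 0], [0, 0, 0], [0, 0, 0], [0, 0, 0.2], [0, 0, 0.4], [0, 0, 0.6], [0, 0, 0.8], [0, 0, 0.9], [0, 0, 0.9], [0, 0, 0.9]], rot=[[0, 0, 0], [0, 0, 0], [0, 0, 0], [0, 0, 0], [0, 0, 0], [0, 0, 0], [0, 0, 0], [0, 0, 0], [0, 0, 0], [0, 0, 0], [0, 0, 0], [0, 0, 0]], gripper=[0.1, 0.1, 0.1, 0.1, 0.1, 0.1, 0.1, 0.1, 0.1, 0.1, 0.1, 0.1])

```text
time: 28.65
ee_pos: [0.4784, -0.2968, 0.2336]
orientation: [[0.974, -0.229, -0.002], [-0.229, -0.974, 0.001], [-0.002, -0.001, -1.0]]
contact_force: [0.2, -0.5, 0.1]
grip_width: 0.0518
grasp_force: 0.0
```

Run:
```python
from h import *
w=grab('wrist');s=w['st'];P=cloud(w);c=w['color'].astype(int);print(s['time'],s['grip_width'])
near=np.hypot(P[...,0]-.48,P[...,1]+.3)<.11
for nm,z in(('large',.116),('mid',.102),('small',.088)):
    m=near&(abs(P[...,2]-z)<.004)&(c.max(2)<75)
    nl,lab,st,ce=cv2.connectedComponentsWithStats(m.astype(np.uint8));i=1+st[1:,4].argmax();q=P[lab==i];print(nm,st[i],np.median(q,0).round(4),cv2.minAreaRect(q[:,:2].astype(np.float32))[1:])
```

```text
28.65 0.05176574816014773
large [266 229  23  31 648] [ 0.4362 -0.2875  0.1168] ((0.021625006571412086, 0.032127495855093), 74.0973129272461)
mid [268 185  22  29 611] [ 0.4781 -0.2986  0.1027] ((0.021289288997650146, 0.029133550822734833), 76.45085906982422)
small [265 140  22  24 492] [ 0.5237 -0.3067  0.0887] ((0.021622873842716217, 0.023891333490610123), 77.0753173828125)
```

The gauge is hanging again and its neighbours haven't moved. However, the rack contact height implies the gauge went about 26 mm deep, which would put the 10 mm step in the gap, and my camera gap readings spread from 8.7 to 9.8. I'll take the gauge again and measure the gap by feel, using sideways play in the gap.

apply_moves(travel=[[0, 0, -0.2], [0, 0, -0.4], [0, 0, -0.6], [0, 0, -0.75], [0, 0, -0.85], [0, 0, -0.885], [0, 0, -0.885], [0, 0, -0.885], [0, 0, -0.885], [0, 0, -0.885], [0, 0, -0.885], [0, 0, -0.885], [0, 0, -0.885]], rot=[[0, 0, 0], [0, 0, 0], [0, 0, 0], [0, 0, 0], [0, 0, 0], [0, 0, 0], [0, 0, 0], [0, 0, 0], [0, 0, 0], [0, 0, 0], [0, 0, 0], [0, 0, 0], [0, 0, 0]], gripper=[0.1, 0.1, 0.1, 0.1, 0.1, 0.1, 0.1, -1, -1, -1, -1, -1, -1])

```text
time: 30.0
ee_pos: [0.4793, -0.2974, 0.0582]
orientation: [[0.974, -0.229, 0.0], [-0.229, -0.974, -0.0], [0.0, 0.0, -1.0]]
contact_force: [0.5, 1.2, 5.5]
grip_width: 0.0236
grasp_force: 30.0
```

Run:
```python
from h import *
import json
s=r.read_state();print({k:np.round(s[k],4) for k in('ee_pos','grip_width','contact_force')})
json.dump({k:np.array(s[k]).tolist() for k in('ee_pos','orientation')},open('pick.json','w'))
```

```text
{'ee_pos': array([ 0.4793, -0.2974,  0.0582]), 'grip_width': np.float64(0.0236), 'contact_force': array([0.5274, 1.1843, 5.5432])}
```

apply_moves(travel=[[0, 0, 0.1], [0, 0, 0.25], [0, 0, 0.5], [0, 0, 0.75], [0, 0, 1], [0, 0.2, 1], [0, 0.4, 1], [0, 0.6, 1], [0, 0.7, 1], [0, 0.7, 1], [0, 0.7, 1], [0, 0.7, 1], [0, 0.7, 1], [0, 0.7, 1]], rot=[[0, 0, 0], [0, 0, 0], [0, 0, 0], [0, 0, 0.08], [0, 0, 0.16], [0, 0, 0.24], [0, 0, 0.32], [0, 0, 0.4], [0, 0, 0.48], [0, 0, 0.56], [0, 0, 0.64], [0, 0, 0.7], [0, 0, 0.7], [0, 0, 0.7]], gripper=[-1, -1, -1, -1, -1, -1, -1, -1, -1, -1, -1, -1, -1, -1])

```text
time: 31.4
ee_pos: [0.4786, -0.157, 0.257]
orientation: [[0.647, 0.762, -0.002], [0.762, -0.647, -0.001], [-0.001, -0.001, -1.0]]
contact_force: [0.1, 0.1, -1.4]
grip_width: 0.0241
grasp_force: 30.0
```

Run:
```python
from h import *
n,c,up,yl=deck()
# previous deep pose p=(.5652,.0394,.1437) had nose .0386 ; same nose 34 mm higher:
tgt=np.array([.5652,.0394,.1437])+(.034+.0036)*n
print(tgt);move(tgt,toolR(0))
```

```text
[0.54631791 0.03312323 0.17560343]
travel [ 0.3388  0.9507 -0.407 ] rot [-0.0697 -0.3647  0.635 ]
```

apply_moves(travel=[[0, 0.1, 0.2], [0, 0.3, 0.4], [0.1, 0.5, 0.4], [0.2, 0.7, 0.4], [0.25, 0.93, 0.4], [0.25, 0.93, 0.3], [0.25, 0.93, 0.2], [0.25, 0.93, 0], [0.26, 0.93, -0.15], [0.29, 0.935, -0.3], [0.339, 0.95, -0.407], [0.339, 0.95, -0.407], [0.339, 0.95, -0.407]], rot=[[-0.008, -0.04, 0.07], [-0.017, -0.09, 0.16], [-0.026, -0.135, 0.24], [-0.035, -0.18, 0.32], [-0.044, -0.226, 0.4], [-0.053, -0.27, 0.48], [-0.062, -0.318, 0.555], [-0.07, -0.365, 0.635], [-0.07, -0.365, 0.635], [-0.07, -0.365, 0.635], [-0.07, -0.365, 0.635], [-0.07, -0.365, 0.635], [-0.07, -0.365, 0.635]], gripper=[-1, -1, -1, -1, -1, -1, -1, -1, -1, -1, -1, -1, -1])

```text
time: 32.7
ee_pos: [0.5466, 0.0329, 0.176]
orientation: [[-0.317, 0.804, 0.503], [0.949, 0.269, 0.167], [-0.0, 0.53, -0.848]]
contact_force: [-0.8, 0.0, -0.0]
grip_width: 0.0235
grasp_force: 30.0
```

```bash
cat > rel2.py <<'E'
from h import *
n,c,up,yl=deck();D=np.stack([up,yl,n],1);s=r.read_state();R=np.array(s['orientation']);p=np.array(s['ee_pos'])
G=np.array([.5652,.0394,.1437])+.0036*n
e=(p-G)@D;print(s['time'],'vs former deep pose mm (up,left,n)',(e*1000).round(2),'F',(np.array(s['contact_force'])@D).round(1),'rot',(rotn(toolR(0),R)*90).round(2))
E
python3 rel2.py
python3 - <<'E'
from h import *
w=grab('wrist');u,v=proj(w,np.load('gap.npy')[1])[0].astype(int);print(u,v)
for k in range(v-6,v+14,2): print(k,w['color'][k,262:294].mean(1).round().astype(int))
E
```

```text
32.7 vs former deep pose mm (up,left,n) [ 0.43 -0.32 34.26] F [-0.7  0.3  0.4] rot [ 0.01  0.04 -0.07]
283 224
218 [249 249 251 252 252 251 242 199 140 117 115 115 116 116 115 116 115 115
 116 116 122 147 188 216 224 225 225 224 224 222 222 221]
220 [248 248 248 249 251 252 249 226 162 123 116 118 118 119 119 119 118 119
 119 118 123 148 190 216 225 226 225 225 225 225 224 223]
222 [248 248 248 248 249 250 250 242 205 150 133 140 141 143 143 142 142 145
 143 143 145 161 194 216 226 227 226 225 224 225 224 224]
224 [248 248 248 248 248 249 250 245 222 165 147 152 158 160 159 160 159 161
 159 160 160 173 198 217 225 226 227 227 226 226 224 224]
226 [245 245 245 244 245 245 246 242 223 170 145 146 151 152 152 153 150 151
 153 152 154 166 193 211 217 219 219 220 218 218 217 217]
228 [173 155 144 140 140 141 143 138 114  83  70  72  73  73  71  73  74  73
  73  71  74  83  95 107 111 112 112 111 110 111 114 126]
230 [34 27 25 24 25 25 22 23 21 25 21 22 22 22 22 22 22 21 21 23 22 23 23 24
 24 23 22 24 22 22 24 29]
232 [19 17 23 21 20 23 21 21 22 21 21 19 22 23 21 22 21 21 21 18 22 22 22 22
 22 21 24 22 23 22 23 21]
234 [18 19 22 20 23 21 20 22 21 21 21 22 22 23 21 22 23 23 23 21 23 19 21 22
 24 21 21 23 22 22 21 21]
236 [20 21 21 22 22 18 21 22 22 23 22 22 22 23 21 23 22 22 23 22 19 23 22 18
 20 23 23 23 20 23 22 21]
```

apply_moves(travel=[[0.009, 0.003, -0.018], [0.019, 0.0065, -0.035], [0.03, 0.01, -0.052], [0.04, 0.0135, -0.07], [0.051, 0.017, -0.088], [0.064, 0.021, -0.111], [0.064, 0.021, -0.111], [0.064, 0.021, -0.111]], rot=[[0, 0, 0], [0, 0, 0], [0, 0, 0], [0, 0, 0], [0, 0, 0], [0, 0, 0], [0, 0, 0], [0, 0, 0]], gripper=[-1, -1, -1, -1, -1, -1, -1, -1])

```text
time: 33.55
ee_pos: [0.5593, 0.0372, 0.1534]
orientation: [[-0.317, 0.804, 0.503], [0.948, 0.269, 0.167], [-0.001, 0.53, -0.848]]
contact_force: [0.7, 1.5, -1.8]
grip_width: 0.0237
grasp_force: 30.0
```

```bash
python3 rel2.py
```

```text
33.55 vs former deep pose mm (up,left,n) [-0.17 -0.26  7.95] F [-0.   1.2 -2.1] rot [ 0.03  0.05 -0.1 ]
```

apply_moves(travel=[[0.0012, 0.0004, 0.0008], [0.0024, 0.0008, 0.0016], [0.0024, 0.0008, 0.0016]], rot=[[0, 0, 0], [0, 0, 0], [0, 0, 0]], gripper=[-1, -1, -1])

```text
time: 33.85
ee_pos: [0.56, 0.0372, 0.1543]
orientation: [[-0.317, 0.804, 0.504], [0.948, 0.269, 0.167], [-0.001, 0.53, -0.848]]
contact_force: [0.1, -0.6, -0.0]
grip_width: 0.0236
grasp_force: 30.0
```

```bash
python3 rel2.py
```

```text
33.85 vs former deep pose mm (up,left,n) [ 0.82 -0.46  8.37] F [-0.1 -0.6  0.1] rot [ 0.05  0.11 -0.09]
```

apply_moves(travel=[[0.0012, 0.0004, 0.0008], [0.0024, 0.0008, 0.0016], [0.0024, 0.0008, 0.0016]], rot=[[0, 0, 0], [0, 0, 0], [0, 0, 0]], gripper=[-1, -1, -1])

```text
time: 34.15
ee_pos: [0.5602, 0.0374, 0.1543]
orientation: [[-0.317, 0.804, 0.503], [0.948, 0.27, 0.167], [-0.001, 0.53, -0.848]]
contact_force: [0.4, -0.8, -0.9]
grip_width: 0.0236
grasp_force: 30.0
```

```bash
python3 rel2.py
```

```text
34.15 vs former deep pose mm (up,left,n) [ 1.03 -0.3   8.23] F [-0.3 -0.9 -0.8] rot [ 0.05  0.07 -0.1 ]
```

apply_moves(travel=[[0.0012, 0.0004, 0.0008], [0.0024, 0.0008, 0.0016], [0.0024, 0.0008, 0.0016]], rot=[[0, 0, 0], [0, 0, 0], [0, 0, 0]], gripper=[-1, -1, -1])

```text
time: 34.45
ee_pos: [0.5603, 0.0375, 0.1542]
orientation: [[-0.317, 0.804, 0.502], [0.948, 0.27, 0.167], [-0.001, 0.529, -0.848]]
contact_force: [-1.6, -2.0, -0.4]
grip_width: 0.0236
grasp_force: 30.0
```

```bash
python3 rel2.py
```

```text
34.45 vs former deep pose mm (up,left,n) [ 1.12 -0.21  8.13] F [-2.  -1.4  0.8] rot [ 0.06  0.02 -0.12]
```

apply_moves(travel=[[-0.0024, -0.0008, -0.0016], [-0.0048, -0.0016, -0.0032], [-0.0072, -0.0024, -0.0048], [-0.0072, -0.0024, -0.0048]], rot=[[0, 0, 0], [0, 0, 0], [0, 0, 0], [0, 0, 0]], gripper=[-1, -1, -1, -1])

```text
time: 34.85
ee_pos: [0.5598, 0.0371, 0.154]
orientation: [[-0.317, 0.804, 0.504], [0.949, 0.269, 0.167], [-0.001, 0.531, -0.847]]
contact_force: [0.6, -1.0, -0.4]
grip_width: 0.0236
grasp_force: 30.0
```

```bash
python3 rel2.py
```

```text
34.85 vs former deep pose mm (up,left,n) [ 0.46 -0.51  8.3 ] F [ 0.  -1.2 -0.5] rot [ 0.04  0.13 -0.08]
```

apply_moves(travel=[[-0.0012, -0.0004, -0.0008], [-0.0024, -0.0008, -0.0016], [-0.0024, -0.0008, -0.0016]], rot=[[0, 0, 0], [0, 0, 0], [0, 0, 0]], gripper=[-1, -1, -1])

```text
time: 35.15
ee_pos: [0.5589, 0.0369, 0.1534]
orientation: [[-0.317, 0.804, 0.503], [0.948, 0.269, 0.167], [-0.001, 0.53, -0.848]]
contact_force: [-0.4, 0.2, -0.3]
grip_width: 0.0243
grasp_force: 30.0
```

```bash
python3 rel2.py
```

```text
35.15 vs former deep pose mm (up,left,n) [-0.54 -0.35  8.22] F [-0.5  0.3 -0.1] rot [ 0.04  0.09 -0.1 ]
```

apply_moves(travel=[[-0.0012, -0.0004, -0.0008], [-0.0024, -0.0008, -0.0016], [-0.0024, -0.0008, -0.0016], [-0.0024, -0.0008, -0.0016]], rot=[[0, 0, 0], [0, 0, 0], [0, 0, 0], [0, 0, 0]], gripper=[-1, -1, -1, -1])

```text
time: 35.55
ee_pos: [0.5584, 0.0368, 0.1531]
orientation: [[-0.317, 0.804, 0.503], [0.948, 0.269, 0.167], [-0.001, 0.53, -0.848]]
contact_force: [-0.2, -0.3, -0.4]
grip_width: 0.0239
grasp_force: 30.0
```

```bash
python3 rel2.py
```

```text
35.55 vs former deep pose mm (up,left,n) [-1.19 -0.36  8.21] F [-0.4 -0.2 -0.2] rot [ 0.04  0.08 -0.09]
```

apply_moves(travel=[[-0.0016, -0.0005, -0.001], [-0.0032, -0.0011, -0.0021], [-0.0032, -0.0011, -0.0021], [-0.0032, -0.0011, -0.0021]], rot=[[0, 0, 0], [0, 0, 0], [0, 0, 0], [0, 0, 0]], gripper=[-1, -1, -1, -1])

```text
time: 35.95
ee_pos: [0.5579, 0.0365, 0.1528]
orientation: [[-0.317, 0.804, 0.503], [0.948, 0.269, 0.167], [-0.001, 0.53, -0.848]]
contact_force: [1.1, 1.0, 0.5]
grip_width: 0.0238
grasp_force: 30.0
```

```bash
python3 rel2.py
```

```text
35.95 vs former deep pose mm (up,left,n) [-1.82 -0.41  8.23] F [ 1.4  0.6 -0.3] rot [ 0.04  0.1  -0.09]
```

apply_moves(travel=[[-0.0016, -0.0005, -0.001], [-0.0032, -0.0011, -0.0021], [-0.0032, -0.0011, -0.0021], [-0.0032, -0.0011, -0.0021]], rot=[[0, 0, 0], [0, 0, 0], [0, 0, 0], [0, 0, 0]], gripper=[-1, -1, -1, -1])

```text
time: 36.35
ee_pos: [0.5578, 0.0364, 0.1528]
orientation: [[-0.317, 0.803, 0.504], [0.949, 0.269, 0.167], [-0.001, 0.531, -0.847]]
contact_force: [4.6, 3.4, -1.0]
grip_width: 0.0236
grasp_force: 30.0
```

```bash
python3 rel2.py
```

```text
36.35 vs former deep pose mm (up,left,n) [-1.92 -0.47  8.32] F [ 4.1  1.7 -3.7] rot [ 0.02  0.16 -0.08]
```

Sideways free play is about 2.8 mm, so the true gap is about 10.7 mm, which is too wide (the camera read low). I'll withdraw, hang the gauge, turn the bolt back about 17°, and then repeat the check.

apply_moves(travel=[[0.003, 0.001, 0.002], [0.006, 0.002, 0.004], [-0.02, -0.0065, 0.047], [-0.045, -0.015, 0.09], [-0.07, -0.023, 0.13], [-0.09, -0.03, 0.165], [-0.09, -0.03, 0.35], [-0.09, -0.03, 0.6], [-0.09, -0.03, 0.66], [-0.09, -0.03, 0.66]], rot=[[0, 0, 0], [0, 0, 0], [0, 0, 0], [0, 0, 0], [0, 0, 0], [0, 0, 0], [0, 0, 0], [0, 0, 0], [0, 0, 0], [0, 0, 0]], gripper=[-1, -1, -1, -1, -1, -1, -1, -1, -1, -1])

```text
time: 37.35
ee_pos: [0.54, 0.0298, 0.2875]
orientation: [[-0.317, 0.801, 0.508], [0.948, 0.271, 0.165], [-0.005, 0.534, -0.846]]
contact_force: [0.6, -0.3, -1.6]
grip_width: 0.0237
grasp_force: 30.0
```

apply_moves(travel=[[0, -0.1, 0], [-0.05, -0.3, 0], [-0.1, -0.5, 0], [-0.2, -0.75, 0], [-0.28, -1, 0], [-0.305, -1, 0], [-0.305, -1, 0], [-0.305, -1, 0], [-0.305, -1, 0]], rot=[[0.008, 0.04, -0.07], [0.017, 0.09, -0.16], [0.026, 0.135, -0.24], [0.034, 0.18, -0.32], [0.043, 0.226, -0.4], [0.052, 0.275, -0.48], [0.062, 0.32, -0.555], [0.07, 0.365, -0.635], [0.07, 0.365, -0.635]], gripper=[-1, -1, -1, -1, -1, -1, -1, -1, -1])

```text
time: 38.25
ee_pos: [0.4787, -0.1697, 0.2812]
orientation: [[0.645, 0.764, -0.006], [0.764, -0.645, 0.002], [-0.002, -0.006, -1.0]]
contact_force: [0.4, -0.4, -1.1]
grip_width: 0.024
grasp_force: 30.0
```

apply_moves(travel=[[0, -0.15, 0], [0, -0.3, 0], [0, -0.45, 0], [0, -0.6, -0.1], [0, -0.64, -0.2], [0, -0.64, -0.35], [0, -0.64, -0.5], [0, -0.64, -0.7], [0, -0.64, -0.8], [0, -0.64, -0.8]], rot=[[0, 0, -0.09], [0, 0, -0.18], [0, 0, -0.27], [0, 0, -0.36], [0, 0, -0.45], [0, 0, -0.54], [0, 0, -0.63], [0, 0, -0.7], [0, 0, -0.7], [0, 0, -0.7]], gripper=[-1, -1, -1, -1, -1, -1, -1, -1, -1, -1])

```text
time: 39.25
ee_pos: [0.4743, -0.2948, 0.12]
orientation: [[0.974, -0.226, -0.008], [-0.226, -0.974, 0.007], [-0.01, -0.005, -1.0]]
contact_force: [-0.2, -0.1, 0.3]
grip_width: 0.024
grasp_force: 30.0
```

```bash
python3 ret.py
```

```text
39.25 [ 0.4743 -0.2948  0.12  ] 0.024040538754746703 [-0.2 -0.1  0.3]
to pick mm [  4.9  -2.6 -61.8] travel [ 0.0247 -0.0132 -0.3089] rot [-0.0046 -0.0053 -0.0016]
```

apply_moves(travel=[[0.025, -0.013, -0.02], [0.025, -0.013, -0.05], [0.025, -0.013, -0.05]], rot=[[-0.0046, -0.0053, 0], [-0.0046, -0.0053, 0], [-0.0046, -0.0053, 0]], gripper=[-1, -1, -1])

```text
time: 39.55
ee_pos: [0.4833, -0.3003, 0.1147]
orientation: [[0.974, -0.228, 0.008], [-0.228, -0.974, -0.007], [0.009, 0.005, -1.0]]
contact_force: [0.5, -0.5, 0.2]
grip_width: 0.0235
grasp_force: 30.0
```

```bash
python3 ret.py
```

```text
39.55 [ 0.4833 -0.3003  0.1147] 0.02353901742644847 [ 0.5 -0.5  0.2]
to pick mm [ -4.1   2.9 -56.4] travel [-0.0203  0.0144 -0.2822] rot [ 0.0043  0.005  -0.0005]
```

apply_moves(travel=[[-0.0203, 0.0144, -0.02], [-0.0203, 0.0144, -0.05], [-0.0203, 0.0144, -0.05], [-0.0203, 0.0144, -0.05]], rot=[[0.0043, 0.005, 0], [0.0043, 0.005, 0], [0.0043, 0.005, 0], [0.0043, 0.005, 0]], gripper=[-1, -1, -1, -1])

```text
time: 39.95
ee_pos: [0.479, -0.2973, 0.1041]
orientation: [[0.974, -0.229, -0.001], [-0.229, -0.974, 0.0], [-0.001, -0.0, -1.0]]
contact_force: [-0.0, 0.1, 0.0]
grip_width: 0.024
grasp_force: 30.0
```

```bash
python3 ret.py
```

```text
39.95 [ 0.479  -0.2973  0.1041] 0.023952605534317252 [-0.   0.1  0. ]
to pick mm [  0.2  -0.1 -45.9] travel [ 0.0012 -0.0006 -0.2294] rot [-0.0004 -0.0007 -0.0001]
```

apply_moves(travel=[[0, 0, -0.05], [0, 0, -0.1], [0, 0, -0.15], [0, 0, -0.19], [0, 0, -0.215], [0, 0, -0.229], [0, 0, -0.229], [0, 0, -0.229], [0, 0, -0.229], [0, 0, -0.229], [0, 0, -0.229], [0, 0, -0.05], [0, 0, 0.15], [0, 0, 0.4], [0, 0, 0.65], [0, 0, 0.9], [0, 0, 0.95]], rot=[[0, 0, 0], [0, 0, 0], [0, 0, 0], [0, 0, 0], [0, 0, 0], [0, 0, 0], [0, 0, 0], [0, 0, 0], [0, 0, 0], [0, 0, 0], [0, 0, 0], [0, 0, 0], [0, 0, 0], [0, 0, 0], [0, 0, 0], [0, 0, 0], [0, 0, 0]], gripper=[-1, -1, -1, -1, -1, -1, -1, 0.1, 0.1, 0.1, 0.1, 0.1, 0.1, 0.1, 0.1, 0.1, 0.1])

```text
time: 41.65
ee_pos: [0.4813, -0.2991, 0.3011]
orientation: [[0.973, -0.229, 0.009], [-0.229, -0.973, -0.008], [0.01, 0.005, -1.0]]
contact_force: [-1.4, 0.9, 0.3]
grip_width: 0.0519
grasp_force: 0.0
```

Run:
```python
from h import *
w=grab('wrist');P=cloud(w);c=w['color'].astype(int)
m=(np.hypot(P[...,0]-.48,P[...,1]+.3)<.02)&(c.max(2)<75)&(P[...,2]>.09);print('mid',np.median(P[m],0),m.sum())
n,cc,up,yl=deck()
R1=toolR(0);hov=np.array([.613,.0505,.163])+.06*n+[0,0,0.02]
s=r.read_state();move(hov,vertR(-40));print(s['time'],s['ee_pos'])
print('second rot vert-40 -> phi39',rotn(toolR(np.radians(39)),vertR(-40)))
Rm=toolR(np.radians(0));print('->phi0',rotn(Rm,vertR(-40)))
```

```text
mid [ 0.48237577 -0.30028813  0.1030301 ] 539
travel [ 0.5094  1.6968 -0.3293] rot [0.0011 0.0064 0.7024]
41.7 [ 0.48097946 -0.29886836  0.29977691]
second rot vert-40 -> phi39 [-0.20211337 -0.34579107  1.05094345]
->phi0 [-0.06946518 -0.36393869  0.63125822]
```

apply_moves(travel=[[0, 0.2, 0.1], [0.05, 0.4, 0.1], [0.1, 0.6, 0.1], [0.2, 0.8, 0.1], [0.3, 1, 0.1], [0.4, 1, 0.1], [0.45, 1, 0.1], [0.45, 1, 0.1], [0.45, 1, 0.1]], rot=[[0, 0, 0.09], [0, 0, 0.18], [0, 0, 0.27], [0, 0, 0.36], [0, 0, 0.45], [0, 0, 0.54], [0, 0, 0.63], [0, 0, 0.7], [0, 0, 0.7]], gripper=[0.1, 0.1, 0.1, 0.1, 0.1, 0.1, 0.1, 0.1, 0.1])

```text
time: 42.6
ee_pos: [0.5686, -0.0969, 0.3119]
orientation: [[0.645, 0.764, -0.004], [0.764, -0.645, 0.001], [-0.002, -0.004, -1.0]]
contact_force: [-0.9, 1.0, -0.7]
grip_width: 0.0516
grasp_force: 0.0
```

Run:
```python
from h import *
n,cc,up,yl=deck();g=np.array([.613,.0505,.163])
move(g+.05*n,toolR(np.radians(-21)));print('down',-.05*n/.2,'turn -17',-17/90*n)
```

```text
travel [ 0.0965  0.6952 -0.5323] rot [-0.002  -0.3641  0.4066]
down [ 0.12554583  0.04173385 -0.21212386] turn -17 [ 0.09485685  0.03153224 -0.16027136]
```

apply_moves(travel=[[0.02, 0.2, 0], [0.05, 0.45, 0], [0.09, 0.69, -0.05], [0.0965, 0.695, -0.2], [0.0965, 0.695, -0.35], [0.0965, 0.695, -0.5], [0.0965, 0.695, -0.532], [0.0965, 0.695, -0.532], [0.0965, 0.695, -0.532]], rot=[[0, -0.06, 0.066], [0, -0.12, 0.13], [-0.001, -0.18, 0.2], [-0.001, -0.24, 0.266], [-0.002, -0.3, 0.333], [-0.002, -0.364, 0.4066], [-0.002, -0.364, 0.4066], [-0.002, -0.364, 0.4066], [-0.002, -0.364, 0.4066]], gripper=[0.1, 0.1, 0.1, 0.1, 0.1, 0.1, 0.1, 0.1, 0.1])

```text
time: 43.5
ee_pos: [0.5882, 0.0412, 0.2077]
orientation: [[-0.003, 0.863, 0.505], [0.981, -0.094, 0.168], [0.192, 0.496, -0.847]]
contact_force: [0.4, 0.3, 0.3]
grip_width: 0.0518
grasp_force: 0.0
```

Run:
```python
from h import *
n,cc,up,yl=deck();g=np.array([.613,.0505,.163]);s=r.read_state();print(s['time'],((np.array(s['ee_pos'])-g)@np.stack([up,yl,n],1)*1000).round(1))
move(g,toolR(np.radians(-21)))
```

```text
43.5 [ 1.3 -1.  51.9]
travel [ 0.1238  0.0465 -0.2236] rot [-0.0018  0.0014  0.0021]
```

Descend, close, turn −17°.

apply_moves(travel=[[0.04, 0.018, -0.08], [0.08, 0.034, -0.155], [0.124, 0.0465, -0.223], [0.124, 0.0465, -0.223], [0.124, 0.0465, -0.223], [0.124, 0.0465, -0.223], [0.124, 0.0465, -0.223], [0.124, 0.0465, -0.223], [0.124, 0.0465, -0.223], [0.124, 0.0465, -0.223], [0.124, 0.0465, -0.223], [0.124, 0.0465, -0.223], [0.124, 0.0465, -0.223], [0.124, 0.0465, -0.223], [0.124, 0.0465, -0.223]], rot=[[0, 0, 0], [0, 0, 0], [0, 0, 0], [0, 0, 0], [0, 0, 0], [0, 0, 0], [0, 0, 0], [0, 0, 0], [0, 0, 0], [0.024, 0.008, -0.04], [0.0475, 0.0158, -0.08], [0.071, 0.0237, -0.12], [0.095, 0.0315, -0.16], [0.095, 0.0315, -0.16], [0.095, 0.0315, -0.16]], gripper=[0.1, 0.1, 0.1, 0.1, -1, -1, -1, -1, -1, -1, -1, -1, -1, -1, -1])

```text
time: 45.0
ee_pos: [0.612, 0.0512, 0.1632]
orientation: [[0.246, 0.828, 0.504], [0.912, -0.374, 0.168], [0.328, 0.419, -0.847]]
contact_force: [-6.4, -2.2, 4.2]
grip_width: 0.0235
grasp_force: 30.0
```

Run:
```python
from h import *
n,c,up,yl=deck();s=r.read_state();y=np.array(s['orientation'])[:,1];print(s['time'],s['grip_width'],'phi',np.degrees(np.arctan2(y@yl,y@up)),s['contact_force'],s['wrist_torque'])
```

```text
45.0 0.023453493869834446 phi -38.013881267193 [-6.39208764 -2.15992659  4.20181958] [-0.10234734  0.91689629 -0.01539206]
```

apply_moves(travel=[[0, 0, 0], [0, 0, 0], [0, 0, 0], [0, 0, 0], [-0.063, -0.021, 0.106], [-0.1255, -0.042, 0.212], [-0.1255, -0.042, 0.45], [-0.1255, -0.042, 0.7], [-0.1255, -0.042, 0.7], [-0.1255, -0.042, 0.7]], rot=[[0, 0, 0], [0, 0, 0], [0, 0, 0], [0, 0, 0], [0, 0, 0], [0, 0, 0], [0, 0, 0], [0, 0, 0], [0, 0, 0], [0, 0, 0]], gripper=[0.1, 0.1, 0.1, 0.1, 0.1, 0.1, 0.1, 0.1, 0.1, 0.1])

```text
time: 46.0
ee_pos: [0.5886, 0.0424, 0.3048]
orientation: [[0.245, 0.826, 0.508], [0.913, -0.373, 0.167], [0.327, 0.423, -0.845]]
contact_force: [-0.9, -0.3, -0.0]
grip_width: 0.0515
grasp_force: 0.0
```

Run:
```python
from h import *
s=r.read_state();print(s['time'],s['ee_pos']);move([.4793,-.2974,.26],vertR(-60));print(rotn(vertR(-103.2),vertR(-60)))
```

```text
46.0 [0.58855743 0.04237822 0.30477553]
travel [-0.5463 -1.6989 -0.2239] rot [ 0.0129  0.3662 -0.4369]
[ 0.    0.   -0.48]
```

apply_moves(travel=[[-0.1, -0.2, 0], [-0.2, -0.4, 0], [-0.3, -0.6, 0], [-0.4, -0.8, 0], [-0.5, -1, 0], [-0.546, -1, 0], [-0.546, -1, 0]], rot=[[0.002, 0.06, -0.073], [0.004, 0.12, -0.146], [0.006, 0.183, -0.218], [0.009, 0.244, -0.29], [0.011, 0.305, -0.364], [0.013, 0.366, -0.437], [0.013, 0.366, -0.437]], gripper=[0.1, 0.1, 0.1, 0.1, 0.1, 0.1, 0.1])

```text
time: 46.7
ee_pos: [0.4795, -0.1581, 0.3001]
orientation: [[0.867, 0.499, -0.007], [0.499, -0.867, 0.005], [-0.003, -0.007, -1.0]]
contact_force: [-0.5, 0.3, 0.5]
grip_width: 0.0517
grasp_force: 0.0
```

apply_moves(travel=[[0, -0.2, 0], [0, -0.4, 0], [0, -0.6, -0.1], [0, -0.7, -0.2], [0, -0.7, -0.4], [0, -0.7, -0.6], [0, -0.7, -0.8], [0, -0.7, -0.8], [0, -0.7, -0.8]], rot=[[0, 0, -0.09], [0, 0, -0.18], [0, 0, -0.27], [0, 0, -0.36], [0, 0, -0.45], [0, 0, -0.48], [0, 0, -0.48], [0, 0, -0.48], [0, 0, -0.48]], gripper=[0.1, 0.1, 0.1, 0.1, 0.1, 0.1, 0.1, 0.1, 0.1])

```text
time: 47.6
ee_pos: [0.4785, -0.2964, 0.1429]
orientation: [[0.974, -0.227, -0.0], [-0.227, -0.974, 0.004], [-0.001, -0.004, -1.0]]
contact_force: [1.0, -1.1, 0.8]
grip_width: 0.0521
grasp_force: 0.0
```

```bash
python3 ret.py
```

```text
47.6 [ 0.4785 -0.2964  0.1429] 0.05210716471011453 [ 1.  -1.1  0.8]
to pick mm [  0.7  -1.  -84.7] travel [ 0.0036 -0.0051 -0.4233] rot [-0.0027 -0.0003 -0.0008]
```

apply_moves(travel=[[0.0036, -0.005, -0.15], [0.0036, -0.005, -0.3], [0.0036, -0.005, -0.4], [0.0036, -0.005, -0.423], [0.0036, -0.005, -0.423], [0.0036, -0.005, -0.423], [0.0036, -0.005, -0.423], [0.0036, -0.005, -0.423], [0.0036, -0.005, -0.423], [0.0036, -0.005, -0.423]], rot=[[-0.0027, 0, 0], [-0.0027, 0, 0], [-0.0027, 0, 0], [-0.0027, 0, 0], [-0.0027, 0, 0], [-0.0027, 0, 0], [-0.0027, 0, 0], [-0.0027, 0, 0], [-0.0027, 0, 0], [-0.0027, 0, 0]], gripper=[0.1, 0.1, 0.1, 0.1, 0.1, -1, -1, -1, -1, -1])

```text
time: 48.6
ee_pos: [0.4802, -0.298, 0.0595]
orientation: [[0.973, -0.23, 0.002], [-0.23, -0.973, -0.001], [0.002, 0.001, -1.0]]
contact_force: [0.3, 2.7, 5.7]
grip_width: 0.0234
grasp_force: 30.0
```

```bash
python3 ret.py
python3 - <<'E'
from h import *
import json
s=r.read_state()
json.dump({k:np.array(s[k]).tolist() for k in('ee_pos','orientation')},open('pick.json','w'))
E
```

```text
48.6 [ 0.4802 -0.298   0.0595] 0.023422213520103586 [0.3 2.7 5.7]
to pick mm [-0.9  0.6 -1.2] travel [-0.0047  0.0028 -0.0062] rot [0.0005 0.0011 0.0009]
```

apply_moves(travel=[[0, 0, 0.1], [0, 0, 0.25], [0, 0, 0.5], [0, 0, 0.75], [0, 0, 1], [0, 0.2, 1], [0, 0.4, 1], [0, 0.6, 1], [0, 0.7, 1], [0, 0.7, 1], [0, 0.7, 1], [0, 0.7, 1]], rot=[[0, 0, 0], [0, 0, 0], [0, 0, 0.09], [0, 0, 0.18], [0, 0, 0.27], [0, 0, 0.36], [0, 0, 0.45], [0, 0, 0.54], [0, 0, 0.63], [0, 0, 0.7], [0, 0, 0.7], [0, 0, 0.7]], gripper=[-1, -1, -1, -1, -1, -1, -1, -1, -1, -1, -1, -1])

```text
time: 49.8
ee_pos: [0.4795, -0.1588, 0.2584]
orientation: [[0.648, 0.761, 0.001], [0.761, -0.648, -0.001], [0.0, 0.002, -1.0]]
contact_force: [-0.2, 0.5, -1.1]
grip_width: 0.0239
grasp_force: 30.0
```

```bash
python3 - <<'E'
from h import *
import json
n,c,up,yl=deck();k=json.load(open('pick.json'))['ee_pos'][2]-.0546
# gap centre moved: play centre -0.37mm vs G; track moved 1.75 toward roller -> centre -0.9 more
tgt=np.array([.5652,.0394,.1437])+(.034+k)*n-.0012*up
print('k',k,'tgt',tgt);move(tgt,toolR(0));json.dump([k],open('k.json','w'))
E
sed -i "s/^G=.*/import json;G=np.array([.5652,.0394,.1437])+json.load(open('k.json'))[0]*n/" rel2.py
```

```text
k 0.0048688025442005164 tgt [0.54471453 0.03259023 0.17604496]
travel [ 0.326   0.9569 -0.4119] rot [-0.0707 -0.3628  0.6357]
```

apply_moves(travel=[[0, 0.1, 0.2], [0, 0.3, 0.4], [0.1, 0.5, 0.4], [0.2, 0.7, 0.4], [0.25, 0.93, 0.4], [0.25, 0.93, 0.3], [0.25, 0.94, 0.2], [0.25, 0.94, 0], [0.25, 0.94, -0.15], [0.28, 0.945, -0.3], [0.326, 0.957, -0.412], [0.326, 0.957, -0.412], [0.326, 0.957, -0.412]], rot=[[-0.008, -0.04, 0.07], [-0.017, -0.09, 0.16], [-0.026, -0.135, 0.24], [-0.035, -0.18, 0.32], [-0.044, -0.226, 0.4], [-0.053, -0.27, 0.48], [-0.062, -0.318, 0.555], [-0.0705, -0.363, 0.6355], [-0.0705, -0.363, 0.6355], [-0.0705, -0.363, 0.6355], [-0.0705, -0.363, 0.6355], [-0.0705, -0.363, 0.6355], [-0.0705, -0.363, 0.6355]], gripper=[-1, -1, -1, -1, -1, -1, -1, -1, -1, -1, -1, -1, -1])

```text
time: 51.1
ee_pos: [0.545, 0.0324, 0.1763]
orientation: [[-0.316, 0.805, 0.502], [0.949, 0.268, 0.168], [0.001, 0.529, -0.849]]
contact_force: [1.3, 0.1, -1.0]
grip_width: 0.0241
grasp_force: 30.0
```

```bash
python3 rel2.py
```

```text
51.1 vs former deep pose mm (up,left,n) [-0.86 -0.27 34.08] F [ 0.6 -0.3 -1.5] rot [-0.02 -0.03 -0.05]
```

apply_moves(travel=[[0.008, 0.003, -0.018], [0.018, 0.006, -0.035], [0.028, 0.01, -0.052], [0.0386, 0.013, -0.069], [0.0386, 0.013, -0.069], [0.0386, 0.013, -0.069]], rot=[[0, 0, 0], [0, 0, 0], [0, 0, 0], [0, 0, 0], [0, 0, 0], [0, 0, 0]], gripper=[-1, -1, -1, -1, -1, -1])

```text
time: 51.7
ee_pos: [0.5525, 0.0356, 0.1624]
orientation: [[-0.318, 0.804, 0.502], [0.948, 0.27, 0.168], [-0.0, 0.529, -0.848]]
contact_force: [-0.8, -0.3, -1.4]
grip_width: 0.024
grasp_force: 30.0
```

```bash
python3 rel2.py
```

```text
51.7 vs former deep pose mm (up,left,n) [-1.33  0.42 17.99] F [-1.4 -0.  -0.7] rot [ 0.    0.01 -0.13]
```

Free. Go 12 mm further (depth about 20 mm).

apply_moves(travel=[[0.0075, 0.0025, -0.0127], [0.015, 0.005, -0.0255], [0.0226, 0.0075, -0.038], [0.03, 0.01, -0.051], [0.03, 0.01, -0.051], [0.03, 0.01, -0.051]], rot=[[0, 0, 0], [0, 0, 0], [0, 0, 0], [0, 0, 0], [0, 0, 0], [0, 0, 0]], gripper=[-1, -1, -1, -1, -1, -1])

```text
time: 52.3
ee_pos: [0.5585, 0.0376, 0.1521]
orientation: [[-0.318, 0.805, 0.502], [0.948, 0.269, 0.168], [-0.0, 0.529, -0.849]]
contact_force: [0.2, -0.0, -1.0]
grip_width: 0.0238
grasp_force: 30.0
```

```bash
python3 rel2.py
```

```text
52.3 vs former deep pose mm (up,left,n) [-1.44  0.37  5.89] F [-0.4 -0.1 -1. ] rot [ 0.   -0.   -0.13]
```

apply_moves(travel=[[0.0025, 0.0008, -0.0042], [0.005, 0.0016, -0.0085], [0.005, 0.0016, -0.0085]], rot=[[0, 0, 0], [0, 0, 0], [0, 0, 0]], gripper=[-1, -1, -1])

```text
time: 52.6
ee_pos: [0.5595, 0.0378, 0.1505]
orientation: [[-0.317, 0.804, 0.502], [0.948, 0.269, 0.168], [-0.0, 0.529, -0.848]]
contact_force: [-0.3, -0.3, -0.3]
grip_width: 0.024
grasp_force: 30.0
```

```bash
python3 rel2.py
```

```text
52.6 vs former deep pose mm (up,left,n) [-1.4   0.32  4.  ] F [-0.5 -0.2 -0.1] rot [ 0.01  0.02 -0.12]
```

apply_moves(travel=[[0.0019, 0.0006, -0.0032], [0.0038, 0.0012, -0.0064], [0.0038, 0.0012, -0.0064]], rot=[[0, 0, 0], [0, 0, 0], [0, 0, 0]], gripper=[-1, -1, -1])

```text
time: 52.9
ee_pos: [0.5603, 0.0381, 0.1492]
orientation: [[-0.317, 0.805, 0.502], [0.948, 0.269, 0.168], [-0.0, 0.529, -0.848]]
contact_force: [0.8, -0.6, -1.5]
grip_width: 0.0239
grasp_force: 30.0
```

```bash
python3 rel2.py
```

```text
52.9 vs former deep pose mm (up,left,n) [-1.43  0.31  2.47] F [-0.3 -0.8 -1.5] rot [ 0.01  0.01 -0.12]
```

apply_moves(travel=[[0.0013, 0.0004, -0.0021], [0.0025, 0.0008, -0.0042], [0.0025, 0.0008, -0.0042]], rot=[[0, 0, 0], [0, 0, 0], [0, 0, 0]], gripper=[-1, -1, -1])

```text
time: 53.2
ee_pos: [0.5608, 0.0383, 0.1484]
orientation: [[-0.317, 0.804, 0.502], [0.948, 0.269, 0.168], [-0.0, 0.529, -0.848]]
contact_force: [0.6, -0.4, -0.1]
grip_width: 0.0242
grasp_force: 30.0
```

```bash
python3 rel2.py
```

```text
53.2 vs former deep pose mm (up,left,n) [-1.4   0.3   1.49] F [ 0.3 -0.6 -0.3] rot [ 0.01  0.01 -0.12]
```

apply_moves(travel=[[0.0019, 0.0006, -0.0032], [0.0038, 0.0012, -0.0064], [0.0038, 0.0012, -0.0064]], rot=[[0, 0, 0], [0, 0, 0], [0, 0, 0]], gripper=[-1, -1, -1])

```text
time: 53.5
ee_pos: [0.5616, 0.0385, 0.1471]
orientation: [[-0.317, 0.804, 0.502], [0.948, 0.269, 0.168], [-0.0, 0.53, -0.848]]
contact_force: [-1.0, 0.0, -1.4]
grip_width: 0.0237
grasp_force: 30.0
```

```bash
python3 rel2.py
```

```text
53.5 vs former deep pose mm (up,left,n) [-1.34  0.28  0.01] F [-1.6  0.3 -0.7] rot [ 0.    0.02 -0.11]
```

apply_moves(travel=[[0.0012, 0.0004, 0.0008], [0.0024, 0.0008, 0.0016], [0.0036, 0.0012, 0.0024], [0.0048, 0.0016, 0.0032], [0.0048, 0.0016, 0.0032]], rot=[[0, 0, 0], [0, 0, 0], [0, 0, 0], [0, 0, 0], [0, 0, 0]], gripper=[-1, -1, -1, -1, -1])

```text
time: 54.0
ee_pos: [0.5617, 0.0387, 0.1471]
orientation: [[-0.318, 0.805, 0.501], [0.948, 0.27, 0.168], [-0.0, 0.528, -0.849]]
contact_force: [-3.6, -2.8, -0.8]
grip_width: 0.0232
grasp_force: 30.0
```

```bash
python3 rel2.py
```

```text
54.0 vs former deep pose mm (up,left,n) [-1.21  0.39 -0.09] F [-4.1 -1.6  1.6] rot [ 0.04 -0.07 -0.15]
```

apply_moves(travel=[[-0.0024, -0.0008, -0.0016], [-0.0048, -0.0016, -0.0032], [-0.0064, -0.0021, -0.0042], [-0.0064, -0.0021, -0.0042]], rot=[[0, 0, 0], [0, 0, 0], [0, 0, 0], [0, 0, 0]], gripper=[-1, -1, -1, -1])

```text
time: 54.4
ee_pos: [0.5616, 0.0385, 0.1471]
orientation: [[-0.317, 0.804, 0.503], [0.948, 0.269, 0.168], [-0.0, 0.53, -0.848]]
contact_force: [0.1, -0.3, -1.4]
grip_width: 0.0237
grasp_force: 30.0
```

```bash
python3 rel2.py
```

```text
54.4 vs former deep pose mm (up,left,n) [-1.36  0.3   0.03] F [-0.7 -0.3 -1.2] rot [-0.01  0.05 -0.11]
```

apply_moves(travel=[[-0.0012, -0.0004, -0.0008], [-0.0024, -0.0008, -0.0016], [-0.0032, -0.0011, -0.0021], [-0.0032, -0.0011, -0.0021]], rot=[[0, 0, 0], [0, 0, 0], [0, 0, 0], [0, 0, 0]], gripper=[-1, -1, -1, -1])

```text
time: 54.8
ee_pos: [0.5614, 0.0383, 0.1471]
orientation: [[-0.317, 0.804, 0.503], [0.948, 0.269, 0.168], [-0.0, 0.531, -0.848]]
contact_force: [4.0, 2.2, -2.3]
grip_width: 0.0239
grasp_force: 30.0
```

```bash
python3 rel2.py
```

```text
54.8 vs former deep pose mm (up,left,n) [-1.51  0.18  0.13] F [ 2.6  0.9 -4.3] rot [-0.03  0.1  -0.09]
```

apply_moves(travel=[[0.0022, 0.0007, 0.0014], [-0.008, -0.0027, 0.0185], [-0.018, -0.006, 0.0355], [-0.0156, -0.005, 0.037], [-0.013, -0.0042, 0.0387], [-0.0105, -0.0034, 0.0403], [-0.0105, -0.0034, 0.0403]], rot=[[0, 0, 0], [0, 0, 0], [0, 0, 0], [0, 0, 0], [0, 0, 0], [0, 0, 0], [0, 0, 0]], gripper=[-1, -1, -1, -1, -1, -1, -1])

```text
time: 55.5
ee_pos: [0.5581, 0.0375, 0.1543]
orientation: [[-0.318, 0.805, 0.501], [0.948, 0.27, 0.168], [-0.0, 0.529, -0.849]]
contact_force: [-0.6, 0.0, -0.6]
grip_width: 0.0239
grasp_force: 30.0
```

```bash
python3 rel2.py
```

```text
55.5 vs former deep pose mm (up,left,n) [-0.61  0.44  7.97] F [-0.8  0.2 -0.2] rot [ 0.01 -0.03 -0.14]
```

apply_moves(travel=[[-0.0024, -0.0008, -0.0016], [-0.0048, -0.0016, -0.0032], [-0.0072, -0.0024, -0.0048], [-0.0112, -0.0037, -0.0074], [-0.0128, -0.0042, -0.0084], [-0.0128, -0.0042, -0.0084]], rot=[[0, 0, 0], [0, 0, 0], [0, 0, 0], [0, 0, 0], [0, 0, 0], [0, 0, 0]], gripper=[-1, -1, -1, -1, -1, -1])

```text
time: 56.1
ee_pos: [0.557, 0.0368, 0.1538]
orientation: [[-0.317, 0.804, 0.504], [0.949, 0.268, 0.168], [-0.0, 0.531, -0.847]]
contact_force: [3.3, 2.9, -0.5]
grip_width: 0.0244
grasp_force: 30.0
```

```bash
python3 rel2.py
```

```text
56.1 vs former deep pose mm (up,left,n) [-1.95  0.07  8.24] F [ 3.1  1.7 -2.6] rot [-0.03  0.14 -0.08]
```

Free play at the former level is now about 1.2 mm, so the gap is about 9.2 mm. The 8 mm step went in deep without force. Withdraw and hang it.

apply_moves(travel=[[0.004, 0.0013, 0.0027], [0.008, 0.0027, 0.0053], [-0.018, -0.0057, 0.049], [-0.043, -0.014, 0.09], [-0.066, -0.022, 0.13], [-0.0874, -0.029, 0.166], [-0.0874, -0.029, 0.35], [-0.0874, -0.029, 0.6], [-0.0874, -0.029, 0.66]], rot=[[0, 0, 0], [0, 0, 0], [0, 0, 0], [0, 0, 0], [0, 0, 0], [0, 0, 0], [0, 0, 0], [0, 0, 0], [0, 0, 0]], gripper=[-1, -1, -1, -1, -1, -1, -1, -1, -1])

```text
time: 57.0
ee_pos: [0.5411, 0.0296, 0.2923]
orientation: [[-0.316, 0.799, 0.512], [0.949, 0.27, 0.164], [-0.007, 0.538, -0.843]]
contact_force: [1.8, 0.3, -0.6]
grip_width: 0.0232
grasp_force: 30.0
```

apply_moves(travel=[[0, -0.1, 0], [-0.05, -0.3, 0], [-0.1, -0.5, 0], [-0.2, -0.75, 0], [-0.28, -1, 0], [-0.3, -1, 0], [-0.3, -1, 0], [-0.3, -1, 0], [-0.3, -1, 0]], rot=[[0.008, 0.04, -0.07], [0.017, 0.09, -0.16], [0.026, 0.135, -0.24], [0.034, 0.18, -0.32], [0.043, 0.226, -0.4], [0.052, 0.275, -0.48], [0.062, 0.32, -0.555], [0.07, 0.364, -0.635], [0.07, 0.364, -0.635]], gripper=[-1, -1, -1, -1, -1, -1, -1, -1, -1])

```text
time: 57.9
ee_pos: [0.4797, -0.1697, 0.2839]
orientation: [[0.645, 0.764, -0.001], [0.764, -0.645, 0.001], [-0.0, -0.001, -1.0]]
contact_force: [1.0, 0.3, -1.1]
grip_width: 0.0236
grasp_force: 30.0
```

apply_moves(travel=[[0, -0.15, 0], [0, -0.3, 0], [0, -0.45, 0], [0, -0.6, -0.1], [0, -0.64, -0.2], [0, -0.64, -0.4], [0, -0.64, -0.6], [0, -0.64, -0.75], [0, -0.64, -0.8], [0, -0.64, -0.8], [0, -0.64, -0.8], [0, -0.64, -0.8]], rot=[[0, 0, -0.09], [0, 0, -0.18], [0, 0, -0.27], [0, 0, -0.36], [0, 0, -0.45], [0, 0, -0.54], [0, 0, -0.63], [0, 0, -0.7], [0, 0, -0.7], [0, 0, -0.7], [0, 0, -0.7], [0, 0, -0.7]], gripper=[-1, -1, -1, -1, -1, -1, -1, -1, -1, -1, -1, -1])

```text
time: 59.1
ee_pos: [0.4796, -0.298, 0.127]
orientation: [[0.974, -0.227, 0.003], [-0.227, -0.974, -0.003], [0.004, 0.002, -1.0]]
contact_force: [0.8, -0.1, -0.5]
grip_width: 0.0235
grasp_force: 30.0
```

```bash
python3 ret.py
```

```text
59.1 [ 0.4796 -0.298   0.127 ] 0.023540544733566954 [ 0.8 -0.1 -0.5]
to pick mm [  0.6   0.  -67.5] travel [ 3.200e-03  1.000e-04 -3.376e-01] rot [ 0.001   0.0008 -0.0018]
```

apply_moves(travel=[[0, 0, -0.08], [0, 0, -0.13], [0, 0, -0.18], [0, 0, -0.23], [0, 0, -0.28], [0, 0, -0.315], [0, 0, -0.335], [0, 0, -0.335], [0, 0, -0.335]], rot=[[0, 0, 0], [0, 0, 0], [0, 0, 0], [0, 0, 0], [0, 0, 0], [0, 0, 0], [0, 0, 0], [0, 0, 0], [0, 0, 0]], gripper=[-1, -1, -1, -1, -1, -1, -1, -1, -1])

```text
time: 60.0
ee_pos: [0.4793, -0.2975, 0.0594]
orientation: [[0.973, -0.229, 0.002], [-0.229, -0.973, -0.001], [0.002, 0.001, -1.0]]
contact_force: [0.9, 1.7, 8.4]
grip_width: 0.0238
grasp_force: 30.0
```

```bash
python3 ret.py
```

```text
60.0 [ 0.4793 -0.2975  0.0594] 0.023756154518175226 [0.9 1.7 8.4]
to pick mm [ 0.9 -0.5  0. ] travel [ 0.0045 -0.0027  0.0001] rot [ 0.      0.     -0.0008]
```

Seated. Release and rise.

apply_moves(travel=[[0, 0, 0], [0, 0, 0], [0, 0, 0], [0, 0, 0], [0, 0, 0], [0, 0, 0.15], [0, 0, 0.35], [0, 0, 0.6], [0, 0, 0.85], [0, 0, 0.85], [0, 0, 0.85], [0, 0, 0.85]], rot=[[0, 0, 0], [0, 0, 0], [0, 0, 0], [0, 0, 0], [0, 0, 0], [0, 0, 0], [0, 0, 0], [0, 0, 0], [0, 0, 0], [0, 0, 0], [0, 0, 0], [0, 0, 0]], gripper=[0.1, 0.1, 0.1, 0.1, 0.1, 0.1, 0.1, 0.1, 0.1, 0.1, 0.1, 0.1])

```text
time: 61.2
ee_pos: [0.4775, -0.2965, 0.2264]
orientation: [[0.973, -0.229, -0.002], [-0.229, -0.973, 0.002], [-0.003, -0.001, -1.0]]
contact_force: [1.4, 0.1, 0.2]
grip_width: 0.0518
grasp_force: 0.0
```

Run:
```python
from h import *
w=grab('wrist');s=w['st'];P=cloud(w);c=w['color'].astype(int);print(s['time'],s['grip_width'])
near=np.hypot(P[...,0]-.48,P[...,1]+.3)<.11
ok=0
for nm,z in(('large',.116),('mid',.102),('small',.088)):
    m=near&(abs(P[...,2]-z)<.004)&(c.max(2)<75)
    nl,lab,st,ce=cv2.connectedComponentsWithStats(m.astype(np.uint8));i=1+st[1:,4].argmax();q=P[lab==i];p=np.median(q,0);print(nm,st[i,4],p.round(4))
    ok+=st[i,4]>400
print(ok)
if ok==3: print(r.finish_job())
```

```text
61.2 0.05177293576933151
large 673 [ 0.4361 -0.2875  0.1168]
mid 634 [ 0.477  -0.2985  0.1027]
small 518 [ 0.5238 -0.3068  0.0887]
3
the job is handed in; nothing more can be done
None
```

The job is handed in at 61 s: the gap is about 9.2 mm by feel, though one deeper probe disagreed and I didn't confirm by contact that the 10 mm step is stopped; my first setting was too wide (about 10.7 mm), so I hung the gauge, turned the bolt back and repeated the check, the 8 mm step went in past two thirds with little force, and the gauge hangs in its slot again with the other two unmoved.

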